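# Lay the ramp deck on the piers of the footbridge model

## Robot

A 6-joint arm with a two-finger parallel gripper is mounted at the origin on the work surface. World frame = base frame: x ahead of the robot, y to its left, z up, the work surface at z = 0. Lengths are in mm, angles in rad, forces in N, time in s.
With the tool pointing down it reaches from about 275 to 1000 mm from the base axis. Payload 8.4 kg.
Tool frame: the origin (TCP) lies on the centre line of the jaws, within the pads' length; the fingertips stand r.tip_reach ahead of it and the grasp point (between the pads) lies 11 mm behind it (r.tip_reach is the distance from the TCP to the fingertips, in mm); z points along the fingers, y is the line along which they close (so a half turn about z gives the same grasp; the last joint's range is limited). The gripper opens to 85 mm and grips with 20 to 120 N. Pads are 22 mm wide; open, the fingers measure 114 mm over their backs; the gripper's body (76 mm by 85 mm) begins 54 mm behind the grasp point. The pads swing forward as they close: fully open they stand 13 mm farther back than shut.
Start: joints at [1.223, 0.353, 1.633, -0, 1.155, -0.002], TCP at [211.842, 588.006, 202.881] pointing down, gripper open.
Joint ranges: [-2.63, 2.63], [-0.92, 2.1], [0.06, 2.66], [-1.3, 4.44], [0, 2.69], [-3.02, 3.02]. Speed limits (rad/s): [2.22, 2.22, 2.79, 3.14, 3.14, 3.14].

## Interface

Orientations are given as [roll, pitch, yaw] about the fixed x, y, z axes, in that order (R = Rz(yaw) Ry(pitch) Rx(roll)).
In Python, from rig import r gives the robot as it stands.
- The arm moves only by the tool carry_out, never from a script. Its argument "targets" is a list of rows, each an object with "dp": the shift along the tool's x, y, z in mm, a list of three; "yaw": the turn about the tool's z in degrees. A call has 1 to 12 rows; each row is the pose to reach, as a shift and turn from the pose commanded when the call began, along the tool's axes at that moment; what a row does not reach only later rows make up. A row lasts 1/8 s, in which the tool goes at most 62.5 mm and 10.7 degrees, less where a joint would pass 70% of its speed; a pose out of reach is approached as far as the arm can. A call with a gripper value outside its range is refused whole. "fingers" is the opening, from -1 (shut) to 1 (fully open), so that 0 is half open, set as the call begins (left out, the last holds). The fingers move at their own pace and stop on an object; "grip_force" is the grip in N (left out, the last holds). Time passes only in rows, so rows that repeat a pose let the fingers close. It gives the time, the measured TCP pose, the force, the opening and the grip force at its end, in the units of the state.
- r.sense(): the state, without advancing time (a new reading comes with each control period).
- r.grab_frame(name): name is "scene" or "top" or "wrist"; returns the picture (384x512x3 uint8, red, green, blue); there is no depth.
- r.get_calibration(name): a dict with "fx", "fy", "cx", "cy" (pixels), "rvec" (rotation vector, rad) and "tvec" (3), from world to camera coordinates, as OpenCV has them. Camera axes: x right, y down, z forward; pixel columns grow to the right and rows downward; lengths in mm; the calibration is good to about 2 mm. A picture is of the moment at which its call begins: read the wrist's pose just before it. get_calibration takes no time and is no camera call; for the wrist camera it gives the pose at the moment of the call.
- r.sign_off(): hands the job in; it is judged then, once.
The state is a dict: "clock": time; "qpos": joint angles; "qvel": joint speeds; "joint_efforts": joint torques, N m; "eef_pos": TCP position; "tcp_rot": TCP orientation; "contact_force": force on the tool from outside, world axes, zero at the start; "wrist_torque": the same for the moment, N m; "opening": opening from 0.0 (shut) to 1.0 (fully open); "grasp_force": force on a finger pad.
Only numpy, scipy, OpenCV 4.12 (cv2) and the standard library are available. Lean on these libraries where they do the work, as an engineer would, in place of code of your own. Each camera call takes 0.05 s, during which the arm holds its last target. There are 200 camera calls.

## Task

Take the trough-shaped footbridge deck (the one with the two end posts, not the plain slab) out of the stock rack and lay it, walkway up, on the steel crossbars of the model's two piers so that it ramps up to its post end on the taller pier and overhangs both piers evenly. The rack covers the deck's middle and the piers' cheeks enclose its ends, so put it down on the free table and take it again by the middle. Set it down gently each time, never letting it drop, then let go, and do not disturb the plain slab, the can, the mug or the flat tin.

Things in the scene. Friction and masses are not known exactly. Their poses are not given: they have to be found in the camera images.
- deck: Wooden trough 170 long (its x), 48 wide (y), 26 high (z): floor 8 thick, parapets 5 thick on the long sides. At its +x end two darker posts inside the width, flush with the outer faces, 12 long, tops 38 above the underside. Origin: centre of underside; z up. 80 to 170 g. Starts level in one tunnel of the rack, its x roughly along the rack's +y, 35 to 45 mm sticking out at each end.
- deck_upper (a point): Point on the deck's underside, on its centre line, 69 mm from the origin towards the posts: to rest on the taller pier's crossbar.
- deck_lower (a point): Point on the deck's underside, on its centre line, 69 mm from the origin away from the posts: to rest on the shorter pier's crossbar.
- slab: Plain flat wooden slab 170 x 48 x 16 (x, y, z), no parapets or posts, in the rack's other tunnel. Origin: centre of underside. Leave it alone.
- rack: Fixed plywood rack 226 (x) x 90 (y) x 92 high, left or right of the robot; origin: centre of underside. Two tunnels run along its y, open at both ends, 101 wide, centre lines at x = -54 and +54; tunnel floor 40 and roof underside 86 above the table. Three upright walls 8 thick (x = -109, 0, 109) reach down to the table.
- model: Fixed plinth of the bridge model, 210 (x) x 120 (y) x 12 high with low layers up to 30 high in its middle; origin: centre of its underside. The two piers stand on it 136 apart along its x, either way round. On the side opposite the rack.
- pier_tall: Fixed grey pier on the plinth; origin: centre of underside; y along its crossbar. Crossbar: round steel bar 10 in diameter, 60 long, between two upright cheeks (24 wide along the bridge, 8 thick, inner faces 58 apart) that rise 30 above the bar's top. Foot 44 x 78.
- pier_tall_seat (a point): Middle of the top of the taller pier's crossbar, 98 above the pier's underside (110 above the table).
- pier_short: As pier_tall but lower.
- pier_short_seat (a point): Middle of the top of the shorter pier's crossbar, 70 above the pier's underside (82 above the table).
- can: Drink can, 66 diameter, 115 high, loose; origin: centre of underside. Leave it standing where it is.
- mug: White mug, 76 diameter, 90 high, handle at its +y, loose; origin: centre of underside. Leave it standing where it is.
- tin: Flat closed metal instrument tin 152 (x) x 72 (y) x 30 high, loose, lying on the table somewhere between rack and model; origin: centre of underside. Leave it where it is and put nothing on it.
There are look-alikes about, which are no part of the job. What is meant by the deck is not black, and is the smaller of those in its own colour.

How it is judged:
By the outcome, as a careful person would: the job done as asked, in the order asked, and still so for the second after the job is handed in, with the robot touching nothing.
It also fails if it takes over 53 s, if anything falls off the work surface, if the arm or the gripper's body presses on something with over 40 N, if the wrist force passes 120 N, or if a joint passes its speed limit or range.

## Working session

There is one attempt and no reset: what is moved stays moved. The work goes in short steps, Python scripts to look and compute and a tool call to move; the robot and the scene stay as the last step left them, time stands still between calls to the robot, and variables do not carry over. Pictures are saved under pics/ and viewed, at most 10 in all, crops included, and the job is handed in when it is done.

Besides the shell and the picture viewer there is one more tool, called after ">>>" in YAML: its name, and indented under it one key for each argument. carry_out: Moves the arm, as the interface text tells. Its arguments: {"type":"object","properties":{"targets":{"type":"array","items":{"type":"object","properties":{"dp":{"type":"array","items":{"type":"number"}},"yaw":{"type":"number"}}}},"fingers":{"type":"number"},"grip_force":{"type":"number"}},"required":["targets"]}

```bash
ls; mkdir -p pics; python3 - <<'E'
from rig import r
import cv2,numpy as np
s=r.sense();print(s['clock'],s['eef_pos'],s['tcp_rot'],s['opening'],r.tip_reach)
for n in('scene','top'):
    im=r.grab_frame(n)[:,:,::-1]
    cv2.imwrite(f'pics/{n}0.png',cv2.resize(im,(800,600),interpolation=cv2.INTER_CUBIC));cv2.imwrite(f'{n}raw.png',im)
    c=r.get_calibration(n);print(n,c)
E
```

```text
pics
0.0 [211.68001741 587.52578535 202.16628614] [-3.14023893e+00 -2.90923961e-05  2.79571340e+00] 0.9992105729806788 8.0
scene {'fx': 353.111716289338, 'fy': 353.111716289338, 'cx': 258.36853074224075, 'cy': 192.00512402421015, 'rvec': array([ 1.99578002,  1.2925411 , -0.58428892]), 'tvec': array([-198.84665049, -241.25653341, 1704.05225529])}
top {'fx': 459.1219955037242, 'fy': 459.1219955037242, 'cx': 244.6781403531473, 'cy': 188.91976424948015, 'rvec': array([ 2.16910004, -2.16286898,  0.15019996]), 'tvec': array([ -43.6578332 ,  487.87993363, 1529.34414258])}
```

View pics/scene0.png

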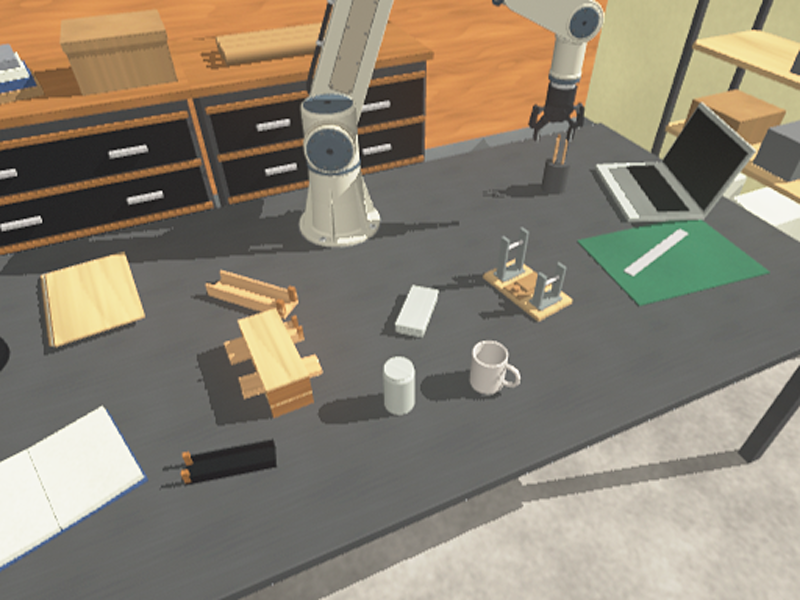

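View pics/top0.png

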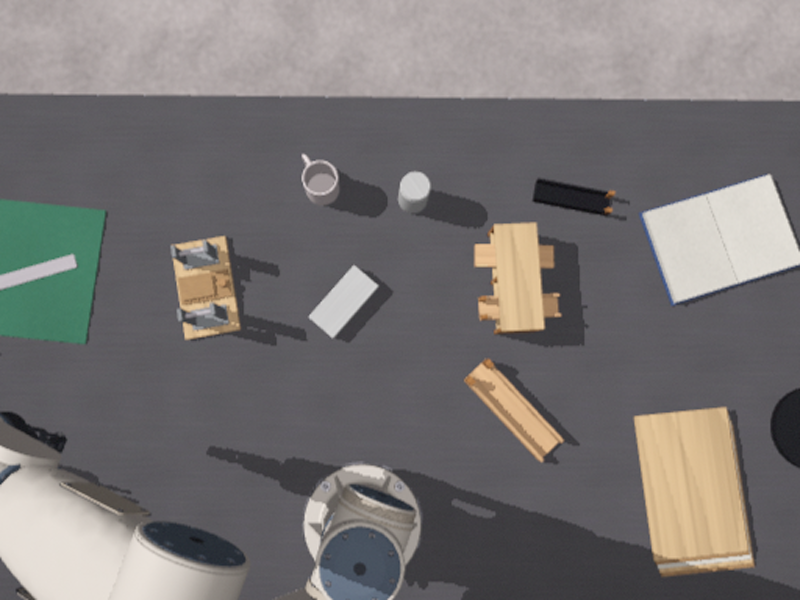

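Candidates in the top view: the trough in the rack's lower tunnel (520,305), a loose wooden trough (515,410), and a black trough (575,195). The slab is in the upper tunnel (515,256). The trough in the rack fits: it isn't black, and the loose wooden one looks larger. I'll confirm with a crop.

```bash
python3 - <<'E'
import cv2,numpy as np
t=cv2.imread('topraw.png');s=cv2.imread('sceneraw.png')
a=cv2.resize(t[135:220,295:375],(400,425),interpolation=cv2.INTER_CUBIC)   # rack top x5
b=cv2.resize(s[170:270,125:215],(400,444),interpolation=cv2.INTER_CUBIC)[:425]
o=np.hstack([a,b])
c=cv2.resize(t[145:220,105:160],(0,0),fx=8,fy=8,interpolation=cv2.INTER_CUBIC)
cv2.imwrite('pics/rackcrop.png',o);cv2.imwrite('pics/modelcrop.png',c)
E
```

```text
(no output)
```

View pics/rackcrop.png

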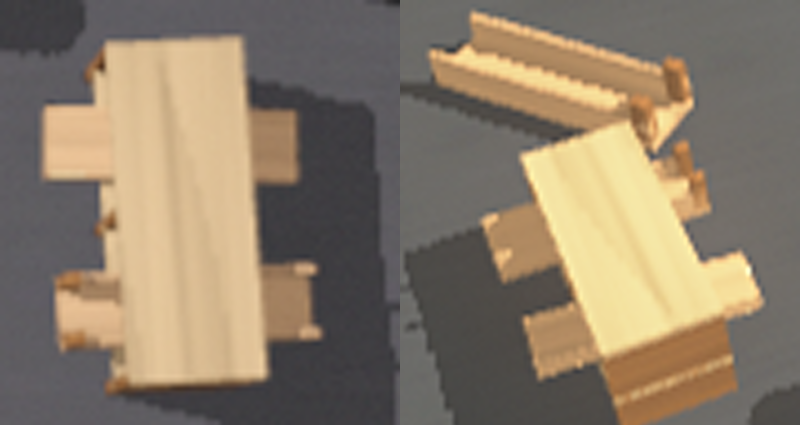

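View pics/modelcrop.png

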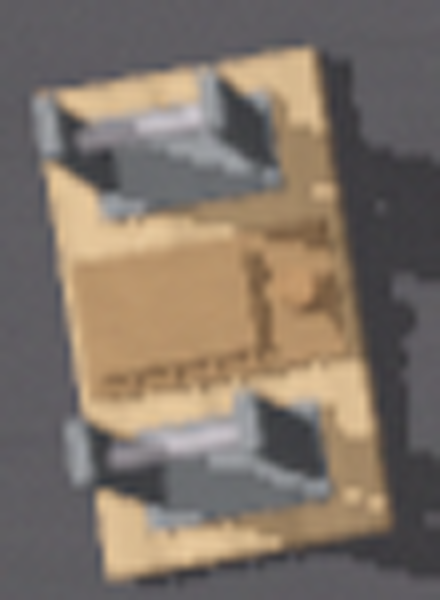

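The crops confirm it. The rack's lower (robot-side) tunnel holds the trough, with its two posts at the left (+y) end at crop (70,280) and (72,340). The loose trough is clearly larger, and the slab in the upper tunnel is plain. Next I'll work out positions and find which pier is taller.

```bash
cat > h.py <<'E'
import numpy as np,cv2
def P(c): return cv2.Rodrigues(np.array(c['rvec']))[0],np.array(c['tvec'])
def w(c,uv,z):
    R,t=P(c);d=R.T@np.array([(uv[0]-c['cx'])/c['fx'],(uv[1]-c['cy'])/c['fy'],1]);o=-R.T@t
    return o+d*(z-o[2])/d[2]
def p(c,X):
    R,t=P(c);q=R@np.array(X,float)+t;return np.array([c['fx']*q[0]/q[2]+c['cx'],c['fy']*q[1]/q[2]+c['cy']])
def tool(s,X,yaw=None):  # tool-axes shift from measured TCP to world X, and yaw turn deg
    from scipy.spatial.transform import Rotation as Ro
    R=Ro.from_euler('xyz',s['tcp_rot']).as_matrix();d=R.T@(np.array(X)-s['eef_pos'])
    return d.round(1),None if yaw is None else round(np.degrees(-(yaw-s['tcp_rot'][2])),1)
E
python3 - <<'E'
from rig import r
from h import *
np.set_printoptions(precision=1,suppress=True)
T=r.get_calibration('top');S=r.get_calibration('scene')
R=[w(T,(295+x/5,135+y/5),92)[:2] for x,y in((105,40),(243,37),(268,380),(122,388))]
M=[w(T,(105+x/8,145+y/8),12)[:2] for x,y in((35,95),(315,45),(393,525),(105,580))]
for n,q in(('rack',R),('model',M)):
    q=np.array(q);l=(q[0]+q[1])/2-(q[2]+q[3])/2;print(n,q.tolist(),q.mean(0),np.linalg.norm(l),np.degrees(np.arctan2(l[1],l[0])))
    if n=='model':
        m=q.mean(0);u=l/np.linalg.norm(l)
        for sg in(1,-1):
            a=m+sg*68*u
            for h in(82,110): print(sg,a,h,'top800',p(T,[*a,h])*1.5625,'scene800',p(S,[*a,h])*1.5625,'cheektop scene',[ (p(S,[*(a+k*33*np.array([-u[1],u[0]])),h+30])*1.5625).round() for k in(1,-1)])
print('deck posts',[w(T,(295+x/5,135+y/5),78)[:2] for x,y in((62,272),(62,345))],'far end z66',[w(T,(295+x/5,135+y/5),66)[:2] for x,y in((318,265),(322,335))])
print('tin',[w(T,(x/1.5625,y/1.5625),30)[:2] for x,y in((355,266),(379,281),(334,338),(309,317))])
E
```

```text
rack [[634.4820681252058, -277.08865869999437], [637.0235228421177, -368.8471163434887], [409.33982126558783, -379.6045772427938], [403.8376117865503, -284.2202207742866]] [ 521.2 -327.4] 229.33856930359366 2.2351790711656343
model [[599.7801907020126, 424.42101394761767], [622.3600685980205, 304.74454145253753], [414.558344003568, 265.7514915226503], [390.8004249562111, 386.992371953318]] [506.9 345.5] 211.8649839442554 10.390420846869608
1 [573.8 357.7] 82 top800 [193.  251.1] scene800 [549.5 279.1] cheektop scene [array([561., 265.]), array([542., 275.])]
1 [573.8 357.7] 110 top800 [189.7 248.6] scene800 [551.4 270.3] cheektop scene [array([563., 256.]), array([544., 265.])]
-1 [440.  333.2] 82 top800 [202.7 314.3] scene800 [511.8 251.9] cheektop scene [array([523., 238.]), array([504., 247.])]
-1 [440.  333.2] 110 top800 [199.5 313. ] scene800 [513.1 243.2] cheektop scene [array([524., 229.]), array([505., 238.])]
deck posts [array([ 481.3, -248.4]), array([ 433. , -247.7])] far end z66 [array([ 488.2, -421.4]), array([ 441.3, -422.7])]
tin [array([552. ,  17.5]), array([519.1, -35. ]), array([394.6,  61.7]), array([439.9, 116.2])]
```

The near-robot pier is the taller: its cheek tops are at scene (525,230), which matches the 110 mm height. Now moving above the deck's post end.

```bash
python3 - <<'E'
from rig import r
from h import *
s=r.sense();print(tool(s,[458,-263,200],np.radians(92.5)))
E
```

```text
(array([-520.1, -716.7,    3.1]), np.float64(67.7))
```

>>> carry_out:
  targets:
    - {"dp": [-40, -55, 0], "yaw": 6}
    - {"dp": [-80, -110, 0], "yaw": 12}
    - {"dp": [-116, -160, 0], "yaw": 18}
    - {"dp": [-150, -206, 0], "yaw": 24}
    - {"dp": [-185, -255, 0], "yaw": 30}
    - {"dp": [-220, -303, 0], "yaw": 36}
    - {"dp": [-255, -351, 0], "yaw": 42}
    - {"dp": [-290, -400, 0], "yaw": 48}
    - {"dp": [-325, -448, 0], "yaw": 54}
    - {"dp": [-360, -496, 0], "yaw": 60}
    - {"dp": [-395, -544, 0], "yaw": 64}
    - {"dp": [-430, -592, 0], "yaw": 67.7}
  fingers: 1
  grip_force: 80

```text
clock: 1.6
eef_pos: [415.8, -116.8, 202.9]
tcp_rot: [3.141, -0.0, 1.611]
contact_force: [1.6, -0.2, 0.3]
opening: 1.002
grasp_force: 0.0
```

```bash
python3 - <<'E'
from rig import r
from h import *
s=r.sense();print(s['clock'],s['eef_pos'],s['tcp_rot'],tool(s,[458,-263,200],np.radians(92.5)))
E
```

```text
1.6 [ 415.81232975 -116.79907097  202.91492806] [ 3.14123990e+00 -6.48315239e-05  1.61146887e+00] (array([-147.8,   36.2,    2.9]), np.float64(-0.2))
```

>>> carry_out:
  targets:
    - {"dp": [-50, 12, 0]}
    - {"dp": [-100, 24, 0]}
    - {"dp": [-140, 35, 0]}
    - {"dp": [-148, 36, 0]}
    - {"dp": [-148, 36, 0]}

```text
schema error: expected keys dp, yaw
```

```bash
python3 - <<'E'
from rig import r
from h import *
s=r.sense();print(s['clock'],s['eef_pos'],s['tcp_rot'])
c=r.get_calibration('wrist');im=r.grab_frame('wrist')[:,:,::-1]
cv2.imwrite('pics/w1.png',cv2.resize(im,(800,600)));np.save('w1.npy',c,allow_pickle=True)
for X in([433,-247.7,78],[481,-248.4,78],[461,-335,40]):print(p(c,X)*1.5625)
E
```

```text
1.6 [ 415.81232975 -116.79907097  202.91492806] [ 3.14123990e+00 -6.48315239e-05  1.61146887e+00]
[414.87923123 440.11278245]
[476.60612111 443.08260078]
[439.49680817 499.20747241]
```

View pics/w1.png

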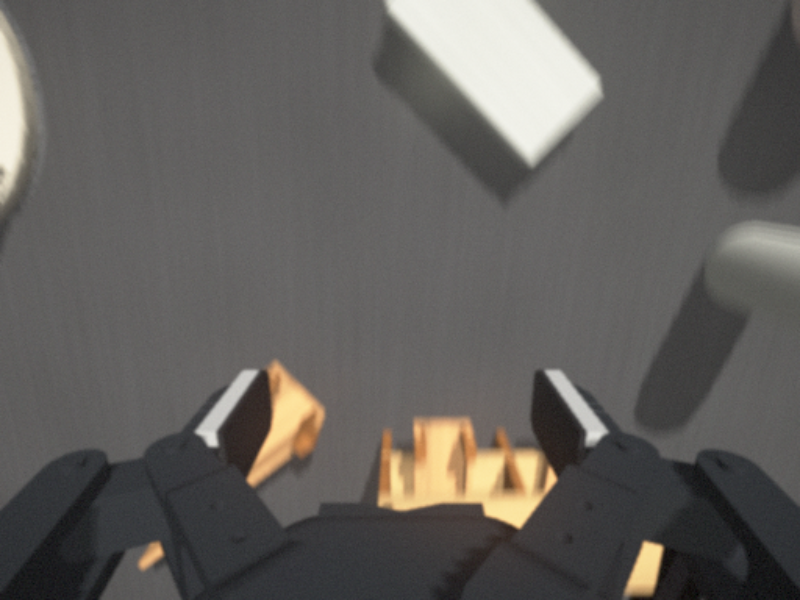

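```bash
python3 - <<'E'
from h import *
c=np.load('w1.npy',allow_pickle=True).item()
for X in([433,-248,40],[481,-248,40],[433,-248,78],[481,-248,78]):print(p(c,X)*1.5625)
R,t=P(c);print(-R.T@t,R[2])
for uv in((414,419),(474,419)):print(w(c,np.array(uv)/1.5625,40))
E
python3 - <<'E'
import cv2
im=cv2.imread('pics/w1.png')
cv2.imwrite('pics/w1c.png',cv2.resize(im[400:520,360:560],(800,480),interpolation=cv2.INTER_CUBIC))
E
```

```text
[413.52454679 414.01090408]
[469.37369542 416.02677267]
[414.86002159 440.44829443]
[476.65203847 442.63693776]
[413.96578751 -44.68883297 374.3918246 ] [ 0.01128258 -0.28217953 -0.95929527]
[ 433.64541823 -252.83455811   40.        ]
[ 485.22140275 -250.72861521   40.        ]
```

View pics/w1c.png

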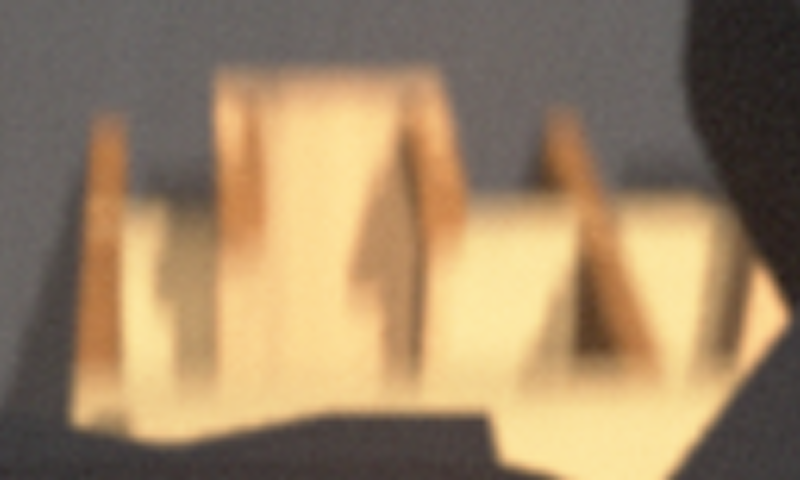

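The crop shows the deck's end bottom edge from (414,417) to (470,417) in the wrist picture. That puts the post end at about y=-250, x=458, which agrees with the top view.

>>> carry_out:
  targets:
    - {"dp": [-50, 12, 0], "yaw": 0}
    - {"dp": [-100, 24, 0], "yaw": 0}
    - {"dp": [-150, 36, 0], "yaw": 0}
    - {"dp": [-150, 36, 0], "yaw": 0}
    - {"dp": [-150, 36, 30], "yaw": 0}
    - {"dp": [-150, 36, 70], "yaw": 0}
    - {"dp": [-150, 36, 110], "yaw": 0}
    - {"dp": [-150, 36, 140], "yaw": 0}
    - {"dp": [-150, 36, 157], "yaw": 0}
    - {"dp": [-150, 36, 157], "yaw": 0}

```text
clock: 2.9
eef_pos: [457.5, -262.2, 45.2]
tcp_rot: [-3.14, -0.001, 1.615]
contact_force: [0.1, -0.3, 1.1]
opening: 1.001
grasp_force: 0.0
```

>>> carry_out:
  targets:
    - {"dp": [0, 0, 0], "yaw": 0}
    - {"dp": [0, 0, 0], "yaw": 0}
    - {"dp": [0, 0, 0], "yaw": 0}
    - {"dp": [0, 0, 0], "yaw": 0}
    - {"dp": [0, 0, 0], "yaw": 0}
    - {"dp": [0, 0, 0], "yaw": 0}
  fingers: -1
  grip_force: 80

```text
clock: 3.65
eef_pos: [458.5, -263.0, 46.1]
tcp_rot: [3.141, 0.0, 1.614]
contact_force: [1.6, 1.6, 4.1]
opening: 0.004
grasp_force: 1.7
```

```bash
python3 - <<'E'
from rig import r
from h import *
s=r.sense();print(s['clock'],s['eef_pos'],s['opening'],s['grasp_force'])
a=r.grab_frame('scene')[170:270,125:215,::-1];b=r.grab_frame('wrist')[:,:,::-1];t=r.grab_frame('top')[135:220,280:375,::-1]
f=lambda i,w,h:cv2.resize(i,(w,h),interpolation=cv2.INTER_CUBIC)
cv2.imwrite('pics/g1.png',np.hstack([f(a,400,444),np.vstack([f(b,380,222),f(t,380,222)])]))
E
```

```text
3.65 [ 458.48801108 -263.00849369   46.06580493] 0.004106553799730351 1.7229159409180284
```

View pics/g1.png

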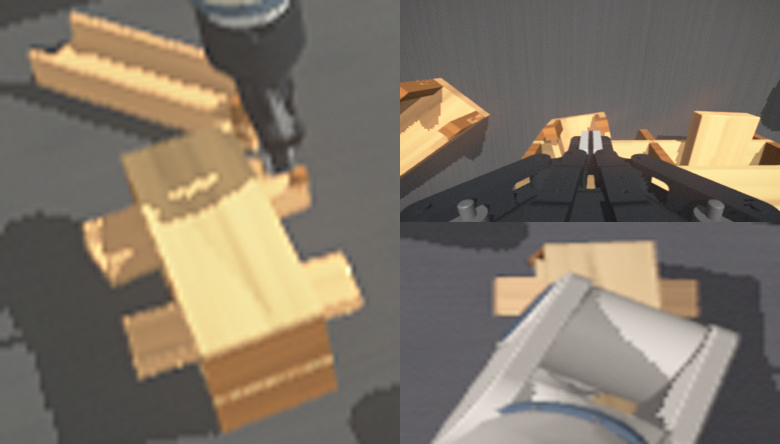

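```bash
python3 - <<'E'
from rig import r
from h import *
c=r.get_calibration('wrist');b=r.grab_frame('wrist')[:,:,::-1].copy()
S=r.get_calibration('scene');a=r.grab_frame('scene')[:,:,::-1].copy()
f=lambda i,n:cv2.resize(i,None,fx=n,fy=n,interpolation=cv2.INTER_CUBIC)
B=f(b[120:290,130:400],2.96);A=f(a[185:235,150:215],5)
# nominal deck wireframe, end part
o=np.array([461.6,-335,40]);y=np.radians(92.5);R=np.array([[np.cos(y),-np.sin(y),0],[np.sin(y),np.cos(y),0],[0,0,1]])
for x0,z in((85,0),(85,26),(85,38)):
    for n,I,C,k,of in((0,B,c,2.96,(130,120)),(1,A,S,5,(150,185))):
        q=[((p(C,o+R@np.array(v))-of)*k).astype(int) for v in((40,-24,z),(x0,-24,z),(x0,24,z),(40,24,z))]
        cv2.polylines(I,[np.array(q)],False,((255,0,0),(0,255,0),(0,0,255))[(0,26,38).index(z)],1)
O=np.zeros((600,800,3),np.uint8);O[:340]=f(b[120:290,130:400],2.96)[:340,:800]*0+B[:340,:800];O[340:590,:325]=A;
O[340:590,400:725]=f(a[185:235,150:215],5)
cv2.imwrite('pics/g2.png',O)
s=r.sense();print(s['clock'],s['contact_force'],s['wrist_torque'])
E
```

```text
Traceback (most recent call last):
ValueError: could not broadcast input array from shape (340,799,3) into shape (340,800,3)
```

```bash
python3 - <<'E'
from rig import r
from h import *
c=r.get_calibration('wrist');b=r.grab_frame('wrist')[:,:,::-1].copy()
S=r.get_calibration('scene');a=r.grab_frame('scene')[:,:,::-1].copy()
f=lambda i,n:cv2.resize(i,None,fx=n,fy=n,interpolation=cv2.INTER_CUBIC)
B=f(b[170:340,130:400],2.96);A=f(a[185:235,150:215],5);A0=A.copy()
o=np.array([461.6,-335,40]);y=np.radians(92.5);R=np.array([[np.cos(y),-np.sin(y),0],[np.sin(y),np.cos(y),0],[0,0,1]])
for z in(0,26,38):
    for I,C,k,of in((B,c,2.96,(130,170)),(A,S,5,(150,185))):
        q=[((p(C,o+R@np.array(v))-of)*k).astype(int) for v in((40,-24,z),(85,-24,z),(85,24,z),(40,24,z))]
        cv2.polylines(I,[np.array(q)],False,((255,0,0),(0,255,0),(0,0,255))[(0,26,38).index(z)],1)
O=np.zeros((600,800,3),np.uint8);h,w_=B.shape[:2];O[:h,:w_]=B[:,:800];O[340:590,:325]=A;O[340:590,400:725]=A0
cv2.imwrite('pics/g2.png',O)
s=r.sense();print(s['clock'],s['contact_force'],s['wrist_torque'])
E
```

```text
4.0 [1.48817996 2.25516783 4.43029405] [ 0.34360941 -0.28284872  0.0832914 ]
```

View pics/g2.png

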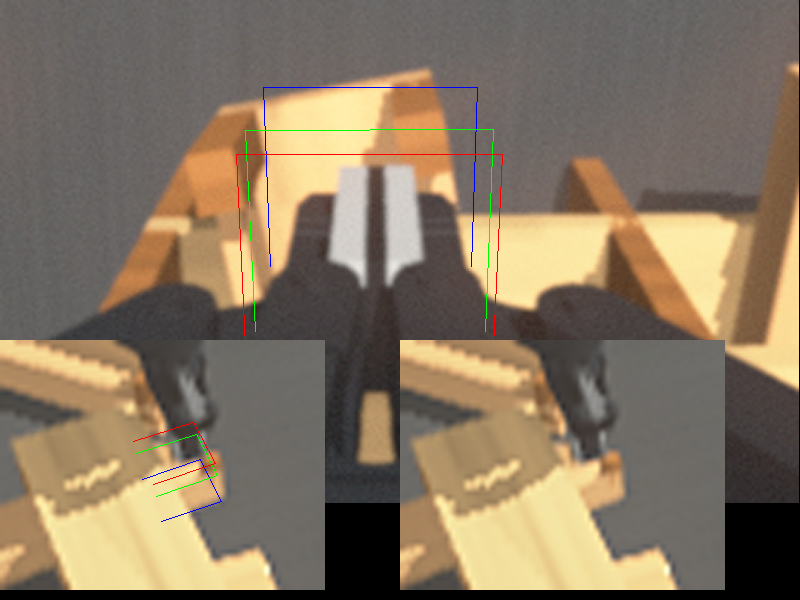

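The fingers shut inside the trough: the pads at (375,230) lie between the posts. The deck is yawed about 10° and moved about 9 mm towards −x, so they were too high and rode over the walls. I'll lift gently so the end settles, open, and look again before gripping lower and softer.

>>> carry_out:
  targets:
    - {"dp": [0, 0, -3], "yaw": 0}
    - {"dp": [0, 0, -6], "yaw": 0}
    - {"dp": [0, 0, -9], "yaw": 0}
    - {"dp": [0, 0, -12], "yaw": 0}
    - {"dp": [0, 0, -15], "yaw": 0}
    - {"dp": [0, 0, -18], "yaw": 0}
    - {"dp": [0, 0, -23], "yaw": 0}
    - {"dp": [0, 0, -35], "yaw": 0}
    - {"dp": [0, 0, -65], "yaw": 0}
    - {"dp": [0, 0, -100], "yaw": 0}
    - {"dp": [80, 0, -130], "yaw": 0}
    - {"dp": [130, 0, -130], "yaw": 0}

```text
clock: 5.5
eef_pos: [453.9, -142.0, 177.1]
tcp_rot: [3.138, 0.001, 1.612]
contact_force: [1.2, 0.3, -0.4]
opening: -0.0
grasp_force: 0.0
```

>>> carry_out:
  targets:
    - {"dp": [20, 0, 0], "yaw": 0}
    - {"dp": [20, 0, 0], "yaw": 0}
    - {"dp": [20, 0, 0], "yaw": 0}
  fingers: 1

```text
clock: 5.88
eef_pos: [452.4, -123.0, 175.3]
tcp_rot: [3.141, 0.0, 1.614]
contact_force: [0.5, -1.3, 0.1]
opening: 0.636
grasp_force: 0.0
```

```bash
python3 - <<'E'
from rig import r
from h import *
s=r.sense();print(s['clock'],s['eef_pos'],s['tcp_rot'],s['contact_force'])
c=r.get_calibration('wrist');b=r.grab_frame('wrist')[:,:,::-1].copy()
T=r.get_calibration('top');t=r.grab_frame('top')[:,:,::-1].copy()
S=r.get_calibration('scene');a=r.grab_frame('scene')[:,:,::-1].copy()
np.save('c2.npy',dict(w=c,t=T,s=S),allow_pickle=True);np.savez('f2.npz',b=b,t=t,a=a)
f=lambda i,w,h:cv2.resize(i,(w,h),interpolation=cv2.INTER_CUBIC)
q=p(c,[455,-260,50]).astype(int);print(q)
x0,y0=max(0,min(q[0]-67,378)),max(0,min(q[1]-60,264))
print('crop wrist x3',x0,y0,'top x5 from 295,150; scene x5 from 125,180')
O=np.zeros((600,800,3),np.uint8);O[:360,:402]=f(b[y0:y0+120,x0:x0+134],402,360)
O[:300,402:777]=f(t[150:210,295:370],375,300);O[360:600,:450]=f(a[185:233,125:215],450,240)
cv2.imwrite('pics/g3.png',O)
E
```

```text
5.875 [ 452.40914621 -123.04690186  175.26553885] [3.14096601e+00 4.99649971e-04 1.61441323e+00] [ 0.5168169  -1.3188412   0.07049558]
[252 285]
crop wrist x3 185 225 top x5 from 295,150; scene x5 from 125,180
```

View pics/g3.png

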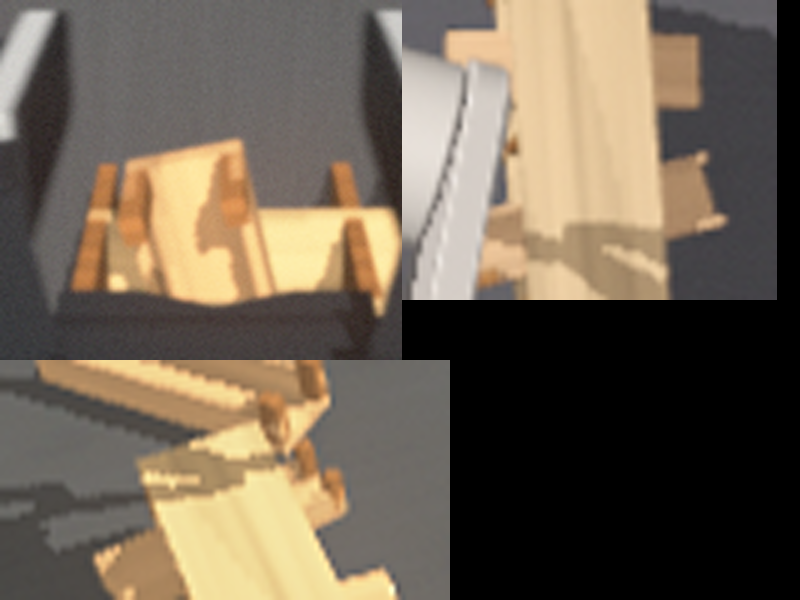

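The deck lies level in the tunnel but is now yawed about 10–12°. Its post-end bottom corners are at wrist crop (123,162) and (242,140), and its far-end parapet corners at top crop (703,158) and (724,222).

```bash
python3 - <<'E'
from h import *
C=np.load('c2.npy',allow_pickle=True).item()
np.set_printoptions(precision=1,suppress=True)
a=[w(C['w'],(185+x/3,225+y/3),40) for x,y in((123,162),(242,140))]
b=[w(C['t'],(x,y),66) for x,y in((355.4,181.4),(359.8,194.6))]
print(a,b);A=np.mean(a,0);B=np.mean(b,0);d=(A-B)[:2];print(A,B,np.linalg.norm(d),np.degrees(np.arctan2(d[1],d[0])))
e=np.array(a[1]-a[0]);print('edge yaw',np.degrees(np.arctan2(e[1],e[0])))
e=(b[0]-b[1]);print('far edge',np.degrees(np.arctan2(e[1],e[0])))
# wall tunnel checks: right rack wall face z40 etc
print(w(C['w'],(185+400/3,225+208/3),40),w(C['w'],(185+110/3,225+290/3),92))
E
```

```text
[array([ 421.2, -259.4,   40. ]), array([ 470.1, -246.8,   40. ])] [array([ 510.3, -411.3,   66. ]), array([ 466.1, -424.8,   66. ])]
[ 445.6 -253.1   40. ] [ 488.2 -418.    66. ] 170.29950722309053 104.4784760666973
edge yaw 14.427983487744253
far edge 16.92573053982273
[ 538.7 -276.7   40. ] [ 422.1 -277.8   92. ]
```

The last script gives deck yaw 104.5° and end centre (446,-253), and the far end agrees in length (170.3 mm). I'll preshape the fingers to about 61 mm and come in lower, at tool yaw 99° to clear the rack corner.

```bash
python3 - <<'E'
from rig import r
from h import *
s=r.sense();print(tool(s,[448,-262,36],np.radians(99)))
E
```

```text
(array([-138.3,  -10. ,  138.8]), np.float64(-6.6))
```

>>> carry_out:
  targets:
    - {"dp": [-45, -3, 0], "yaw": -3}
    - {"dp": [-90, -6, 0], "yaw": -6.5}
    - {"dp": [-130, -10, 0], "yaw": -6.5}
    - {"dp": [-138, -10, 0], "yaw": -6.5}
    - {"dp": [-138, -10, 20], "yaw": -6.5}
    - {"dp": [-138, -10, 50], "yaw": -6.5}
    - {"dp": [-138, -10, 80], "yaw": -6.5}
    - {"dp": [-138, -10, 100], "yaw": -6.5}
    - {"dp": [-138, -10, 115], "yaw": -6.5}
    - {"dp": [-138, -10, 128], "yaw": -6.5}
    - {"dp": [-138, -10, 139], "yaw": -6.5}
    - {"dp": [-138, -10, 139], "yaw": -6.5}
  fingers: 0.44
  grip_force: 25

```text
clock: 7.52
eef_pos: [447.7, -260.6, 35.2]
tcp_rot: [-3.141, -0.001, 1.728]
contact_force: [0.4, 0.3, -0.2]
opening: 0.72
grasp_force: 0.0
```

No contact on the way down. Closing gently.

>>> carry_out:
  targets:
    - {"dp": [0, 0, 0], "yaw": 0}
    - {"dp": [0, 0, 0], "yaw": 0}
    - {"dp": [0, 0, 0], "yaw": 0}
    - {"dp": [0, 0, 0], "yaw": 0}
  fingers: -1
  grip_force: 25

```text
clock: 8.02
eef_pos: [448.4, -260.9, 36.2]
tcp_rot: [3.141, 0.0, 1.728]
contact_force: [0.7, 1.6, 3.1]
opening: 0.554
grasp_force: 25.7
```

>>> carry_out:
  targets:
    - {"dp": [0, 0, 0], "yaw": 0}
    - {"dp": [0, 0, 0], "yaw": 0}
    - {"dp": [4, 1, 0], "yaw": 0.5}
    - {"dp": [12, 2, 0], "yaw": 1.5}
    - {"dp": [24, 4, 0], "yaw": 3}
    - {"dp": [38, 6, 0], "yaw": 4.5}
    - {"dp": [52, 8, 0], "yaw": 6}
    - {"dp": [66, 10, 0], "yaw": 6.5}
    - {"dp": [80, 13, 0], "yaw": 6.5}
    - {"dp": [94, 15, 0], "yaw": 6.5}
    - {"dp": [100, 16, 0], "yaw": 6.5}
    - {"dp": [100, 16, 0], "yaw": 6.5}
  grip_force: 80

```text
clock: 9.52
eef_pos: [448.2, -159.0, 35.8]
tcp_rot: [-3.141, -0.0, 1.615]
contact_force: [0.6, 0.2, -0.8]
opening: 0.527
grasp_force: 81.5
```

>>> carry_out:
  targets:
    - {"dp": [14, 1, 0], "yaw": 0}
    - {"dp": [28, 1, 0], "yaw": 0}
    - {"dp": [42, 2, 0], "yaw": 0}
    - {"dp": [56, 2, 0], "yaw": 0}
    - {"dp": [66, 3, 0], "yaw": 0}
    - {"dp": [70, 3, 0], "yaw": 0}
    - {"dp": [70, 3, 0], "yaw": 0}

```text
clock: 10.4
eef_pos: [448.3, -89.3, 35.8]
tcp_rot: [3.142, 0.0, 1.615]
contact_force: [0.2, 0.5, -0.3]
opening: 0.529
grasp_force: 81.7
```

```bash
python3 - <<'E'
from rig import r
from h import *
s=r.sense();print(s['clock'],s['eef_pos'],s['contact_force'],s['wrist_torque'],s['joint_efforts'],s['opening'])
c=r.get_calibration('wrist');T=r.get_calibration('top')
b=r.grab_frame('wrist')[:,:,::-1];t=r.grab_frame('top')[:,:,::-1];a=r.grab_frame('scene')[:,:,::-1]
np.savez('f3.npz',b=b,t=t,a=a)
f=lambda i,k:cv2.resize(i,None,fx=k,fy=k,interpolation=cv2.INTER_CUBIC)
# wood mask: where in scene
h=cv2.cvtColor(t[140:230,215:350],cv2.COLOR_BGR2HSV);m=(h[:,:,1]>80)&(h[:,:,2]>110)
for row in m[::3,::2]:print(''.join('#' if v else '.' for v in row))
E
```

```text
10.4 [448.33096682 -89.26952418  35.84737494] [ 0.17551146  0.45460955 -0.27327425] [ 0.12509123 -0.01494741  0.00313681] [ 4.93560880e-01 -4.74316800e+01 -2.13134551e+01 -4.44329271e-03
 -1.22681577e-02  8.22248845e-02] 0.5290150713911826
....................................................................
..............................................................##....
..................................................#.######.#####....
.................................................########...####....
..................................................#.######..#.#.#...
....................................................#.####..#####...
.............................................#######.##.##.#.#######
.............................................##############.#.######
.............................................#######....####.#######
.............................................#######..#..###..##.###
.............................................#######..#..###.###.###
..................................................#....#.######.##..
................................
[... 509 characters left out ...]
######....
.......................................########....####...######....
...................................................#############.#..
....................................................############..#.
....................................................###############.
....................................................................
....................................................................
....................................................................
....................................................................
....................................................................
....................................................................
```

The deck is out and held, but this low grip leaves the fingertips about 10 mm below its underside, so I can't set it flat on the table. I'll slide it back onto the rack floor, regrip about 12 mm higher, and pull it out again.

>>> carry_out:
  targets:
    - {"dp": [0, 0, -3], "yaw": 0}
    - {"dp": [-8, 0, -6], "yaw": 0}
    - {"dp": [-26, -1, -6], "yaw": 0}
    - {"dp": [-44, -1, -6], "yaw": 0}
    - {"dp": [-62, -2, -6], "yaw": 0}
    - {"dp": [-80, -2, -6], "yaw": 0}
    - {"dp": [-98, -3, -6], "yaw": 0}
    - {"dp": [-116, -3, -6], "yaw": 0}
    - {"dp": [-134, -4, -6], "yaw": 0}
    - {"dp": [-150, -4, -6], "yaw": 0}
    - {"dp": [-160, -4, -6], "yaw": 0}
    - {"dp": [-160, -4, -6], "yaw": 0}

```text
clock: 12.05
eef_pos: [451.2, -250.1, 41.8]
tcp_rot: [3.142, 0.0, 1.613]
contact_force: [0.5, 0.7, -1.1]
opening: 0.526
grasp_force: 81.7
```

>>> carry_out:
  targets:
    - {"dp": [0, 0, 1.5], "yaw": 0}
    - {"dp": [0, 0, 3], "yaw": 0}
    - {"dp": [0, 0, 4.5], "yaw": 0}
    - {"dp": [0, 0, 5.5], "yaw": 0}
    - {"dp": [0, 0, 5.5], "yaw": 0}

```text
clock: 12.68
eef_pos: [451.2, -249.1, 36.5]
tcp_rot: [-3.142, -0.0, 1.614]
contact_force: [-0.9, 2.7, 5.1]
opening: 0.531
grasp_force: 82.3
```

>>> carry_out:
  targets:
    - {"dp": [0, 0, -0.5], "yaw": 0}
    - {"dp": [0, 0, -0.5], "yaw": 0}
  grip_force: 20

```text
clock: 12.92
eef_pos: [451.3, -249.6, 36.9]
tcp_rot: [3.141, 0.0, 1.614]
contact_force: [0.2, 1.3, 2.4]
opening: 0.529
grasp_force: 82.0
```

>>> carry_out:
  targets:
    - {"dp": [0, 0, 0], "yaw": 0}
    - {"dp": [0, 0, 0], "yaw": 0}
    - {"dp": [0, 0, 0], "yaw": 0}
    - {"dp": [0, 0, -4], "yaw": 0}
    - {"dp": [0, 0, -8], "yaw": 0}
    - {"dp": [0, 0, -11.5], "yaw": 0}
    - {"dp": [0, 0, -11.5], "yaw": 0}
  fingers: 0.4

```text
clock: 13.8
eef_pos: [451.5, -249.6, 48.8]
tcp_rot: [3.141, 0.0, 1.614]
contact_force: [-0.3, 0.3, 0.4]
opening: 0.697
grasp_force: 0.0
```

>>> carry_out:
  targets:
    - {"dp": [0, 0, 0], "yaw": 0}
    - {"dp": [0, 0, 0], "yaw": 0}
    - {"dp": [0, 0, 0], "yaw": 0}
    - {"dp": [0, 0, 0], "yaw": 0}
  fingers: -1
  grip_force: 25

```text
clock: 14.3
eef_pos: [451.2, -249.4, 48.3]
tcp_rot: [-3.141, -0.0, 1.614]
contact_force: [-1.2, 0.4, 2.2]
opening: 0.002
grasp_force: 0.9
```

It slipped over the walls again at this height, so gripping that high on the unsupported end ejects the deck. I'll lift gently, look, and grip at an intermediate height farther along the deck.

>>> carry_out:
  targets:
    - {"dp": [0, 0, -3], "yaw": 0}
    - {"dp": [0, 0, -6], "yaw": 0}
    - {"dp": [0, 0, -9], "yaw": 0}
    - {"dp": [0, 0, -12], "yaw": 0}
    - {"dp": [0, 0, -16], "yaw": 0}
    - {"dp": [0, 0, -22], "yaw": 0}
    - {"dp": [0, 0, -40], "yaw": 0}
    - {"dp": [0, 0, -70], "yaw": 0}
    - {"dp": [60, 0, -110], "yaw": 0}
    - {"dp": [110, 0, -125], "yaw": 0}
    - {"dp": [130, 0, -125], "yaw": 0}
    - {"dp": [130, 0, -125], "yaw": 0}

```text
clock: 15.8
eef_pos: [445.6, -118.5, 174.0]
tcp_rot: [3.141, 0.0, 1.617]
contact_force: [-0.7, 0.3, -0.8]
opening: -0.0
grasp_force: 0.0
```

>>> carry_out:
  targets:
    - {"dp": [0, 0, 0], "yaw": 0}
    - {"dp": [0, 0, 0], "yaw": 0}
  fingers: 0.44

```text
clock: 16.05
eef_pos: [445.5, -120.4, 173.1]
tcp_rot: [-3.141, 0.0, 1.613]
contact_force: [-0.5, -0.8, -0.7]
opening: 0.421
grasp_force: 0.0
```

```bash
python3 - <<'E'
from rig import r
from h import *
s=r.sense();print(s['clock'],s['eef_pos'],s['tcp_rot'])
c=r.get_calibration('wrist');b=r.grab_frame('wrist')[:,:,::-1].copy()
T=r.get_calibration('top');t=r.grab_frame('top')[:,:,::-1].copy()
np.save('c4.npy',dict(w=c,t=T),allow_pickle=True);np.savez('f4.npz',b=b,t=t)
f=lambda i,w,h:cv2.resize(i,(w,h),interpolation=cv2.INTER_CUBIC)
q=p(c,[452,-255,50]).astype(int);x0,y0=max(0,min(q[0]-67,378)),max(0,min(q[1]-50,284));print('wrist x4 from',x0,y0)
O=np.zeros((480,800,3),np.uint8);O[:400,:480]=f(b[y0:y0+100,x0:x0+120],480,400);O[:360,480:800]=f(t[165:210,325:365],320,360)
cv2.imwrite('pics/g4.png',O)
E
```

```text
16.05 [ 445.47113961 -120.40530635  173.0946608 ] [-3.14106521e+00  2.80435262e-05  1.61319220e+00]
wrist x4 from 189 234
```

View pics/g4.png

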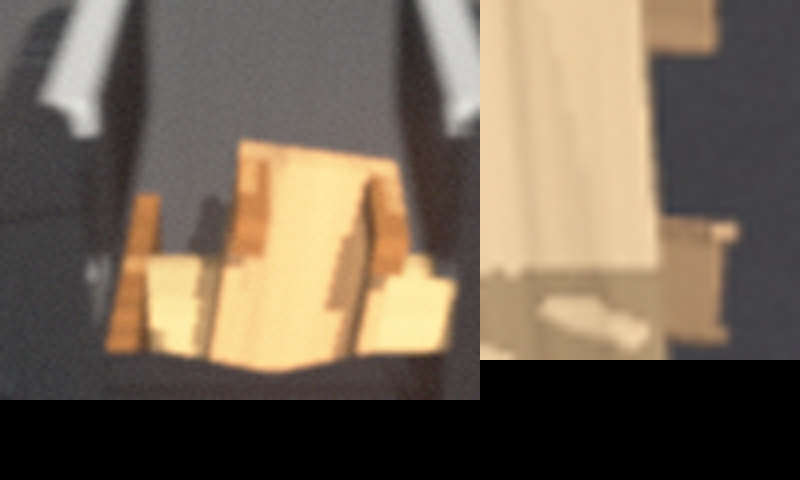

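All ten pictures are now used. The deck is level and yawed slightly the other way: end corners at wrist crop (238,143) and (398,163), far corners at top crop (738,225) and (728,335).

```bash
python3 - <<'E'
from rig import r
from h import *
C=np.load('c4.npy',allow_pickle=True).item()
np.set_printoptions(precision=1,suppress=True)
a=[w(C['w'],(189+x/4,234+y/4),40) for x,y in((238,143),(398,163))]
b=[w(C['t'],(325+(x-480)/8,165+y/8),66) for x,y in((738,225),(727,338))]
A=np.mean(a,0);B=np.mean(b,0);d=(A-B)[:2];y=np.arctan2(d[1],d[0]);print(a,b,A,B,np.linalg.norm(d),np.degrees(y))
e=np.array(a[1]-a[0]);print('edge yaw',np.degrees(np.arctan2(e[1],e[0])))
g=A[:2]-18*d/np.linalg.norm(d);print(g);print(tool(r.sense(),[*g,42],np.radians(88)))
E
```

```text
[array([ 441.6, -241. ,   40. ]), array([ 491.1, -245.9,   40. ])] [array([ 471. , -416.4,   66. ]), array([ 423.8, -410.5,   66. ])] [ 466.4 -243.4   40. ] [ 447.4 -413.4   66. ] 171.06957905356361 83.63416265103218
edge yaw -5.636713616654714
[ 464.4 -261.3]
(array([-141.7,   13. ,  131. ]), np.float64(4.4))
```

>>> carry_out:
  targets:
    - {"dp": [-45, 4, 0], "yaw": 3}
    - {"dp": [-95, 8, 0], "yaw": 6}
    - {"dp": [-135, 13, 0], "yaw": 8}
    - {"dp": [-141, 13, 0], "yaw": 8}
    - {"dp": [-141, 13, 20], "yaw": 8}
    - {"dp": [-141, 13, 50], "yaw": 8}
    - {"dp": [-141, 13, 80], "yaw": 8}
    - {"dp": [-141, 13, 105], "yaw": 8}
    - {"dp": [-141, 13, 120], "yaw": 8}
    - {"dp": [-141, 13, 131], "yaw": 8}
    - {"dp": [-141, 13, 131], "yaw": 8}
  fingers: 0.44
  grip_force: 20

```text
clock: 17.52
eef_pos: [464.4, -259.7, 42.0]
tcp_rot: [-3.141, -0.0, 1.475]
contact_force: [-0.6, 0.1, 0.6]
opening: 0.718
grasp_force: 0.0
```

>>> carry_out:
  targets:
    - {"dp": [0, 0, 0], "yaw": 0}
    - {"dp": [0, 0, 0], "yaw": 0}
  fingers: 0.16

```text
clock: 17.77
eef_pos: [465.1, -260.2, 43.0]
tcp_rot: [3.141, 0.0, 1.475]
contact_force: [-0.3, -0.2, -0.0]
opening: 0.584
grasp_force: 0.0
```

>>> carry_out:
  targets:
    - {"dp": [0, 0, 0], "yaw": 0}
    - {"dp": [0, 0, 0], "yaw": 0}
  fingers: 0.0

```text
clock: 18.02
eef_pos: [465.2, -259.9, 42.8]
tcp_rot: [3.14, 0.0, 1.474]
contact_force: [1.6, 3.0, 4.2]
opening: 0.53
grasp_force: 20.0
```

Held at 48 mm with a soft close. I'll firm up the grip and pull out.

>>> carry_out:
  targets:
    - {"dp": [0, 0, 0], "yaw": 0}
    - {"dp": [0, 0, 0], "yaw": 0}
    - {"dp": [4, 0, -0.5], "yaw": 0}
    - {"dp": [12, -1, -0.5], "yaw": 0}
    - {"dp": [24, -2, -0.5], "yaw": 0}
    - {"dp": [38, -4, -0.5], "yaw": 0}
    - {"dp": [52, -5, -0.5], "yaw": 0}
    - {"dp": [66, -6, -0.5], "yaw": 0}
    - {"dp": [80, -8, -0.5], "yaw": 0}
    - {"dp": [94, -9, -0.5], "yaw": 0}
    - {"dp": [104, -10, -0.5], "yaw": 0}
    - {"dp": [110, -10, -0.5], "yaw": 0}
  grip_force: 50

```text
clock: 19.52
eef_pos: [465.2, -148.8, 42.8]
tcp_rot: [-3.141, 0.0, 1.475]
contact_force: [-0.2, -0.8, -0.6]
opening: 0.509
grasp_force: 37.0
```

>>> carry_out:
  targets:
    - {"dp": [10, -1, 0], "yaw": 0}
    - {"dp": [22, -2, 0], "yaw": 0}
    - {"dp": [34, -3, 0], "yaw": 0}
    - {"dp": [46, -4, 0], "yaw": 0}
    - {"dp": [56, -5, 0], "yaw": 0}
    - {"dp": [60, -6, 0], "yaw": 0}
    - {"dp": [60, -6, 10], "yaw": 0}
    - {"dp": [60, -6, 18], "yaw": 0}
    - {"dp": [60, -6, 24], "yaw": 0}
    - {"dp": [60, -6, 24], "yaw": 0}

```text
clock: 20.78
eef_pos: [464.6, -89.3, 18.1]
tcp_rot: [-3.14, -0.0, 1.474]
contact_force: [0.0, 0.5, -0.9]
opening: 0.508
grasp_force: 36.8
```

>>> carry_out:
  targets:
    - {"dp": [0, 0, 2], "yaw": 0}
    - {"dp": [0, 0, 4], "yaw": 0}
    - {"dp": [0, 0, 6], "yaw": 0}
    - {"dp": [0, 0, 7], "yaw": 0}
    - {"dp": [0, 0, 7], "yaw": 0}

```text
clock: 21.4
eef_pos: [465.1, -89.1, 11.8]
tcp_rot: [-3.142, 0.0, 1.475]
contact_force: [0.6, -0.6, -0.8]
opening: 0.508
grasp_force: 36.6
```

```bash
python3 - <<'E'
from rig import r
from h import *
s=r.sense();print(s['clock'],s['eef_pos'],s['contact_force'],s['wrist_torque'],s['opening'])
S=r.get_calibration('scene');a=r.grab_frame('scene')[:,:,::-1]
for X in([480,-240,0],[480,-240,26],[430,-240,26],[495,-80,0],[495,-80,38]):print(X,p(S,X).round())
h=cv2.cvtColor(a,cv2.COLOR_BGR2HSV)[175:225,150:235];m=(h[:,:,1]>80)&(h[:,:,2]>110)
for i,row in enumerate(m):print(175+i,''.join('#' if v else '.' for v in row))
E
```

```text
21.4 [465.05934826 -89.14054956  11.78843207] [ 0.59747781 -0.60241013 -0.82276406] [ 0.02771113 -0.02362877  0.01180451] 0.5080733045032969
[480, -240, 0] [198. 224.]
[480, -240, 26] [197. 219.]
[430, -240, 26] [193. 210.]
[495, -80, 0] [240. 214.]
[495, -80, 38] [239. 206.]
175 ##...................................................................................
176 #####................................................................................
177 #########............................................................................
178 ############.........................................................................
179 ################.....................................................................
180 ###################..................................................................
181 ######################...............................................................
182 ##########################...........................................................
183 #############################......####..............................................
184 #########
[... 2976 characters left out ...]
######################.........######################.................
218 ......###############################.........##################.....................
219 ......################################........##############.........................
220 .......################################.......##########.............................
221 .......################################........####..................................
222 .......#################################.............................................
223 ........################################.............................................
224 ........#################################............................................
```

>>> carry_out:
  targets:
    - {"dp": [0, 0, 1], "yaw": 0}
    - {"dp": [0, 0, 2], "yaw": 0}
    - {"dp": [0, 0, 3], "yaw": 0}
    - {"dp": [0, 0, 4], "yaw": 0}
    - {"dp": [0, 0, 4], "yaw": 0}

```text
clock: 22.08
eef_pos: [465.0, -89.1, 7.7]
tcp_rot: [-3.141, -0.0, 1.475]
contact_force: [0.2, 0.1, -0.4]
opening: 0.504
grasp_force: 36.6
```

>>> carry_out:
  targets:
    - {"dp": [0, 0, 0.7], "yaw": 0}
    - {"dp": [0, 0, 1.4], "yaw": 0}
    - {"dp": [0, 0, 1.4], "yaw": 0}

```text
clock: 22.45
eef_pos: [465.0, -89.2, 6.4]
tcp_rot: [-3.142, 0.0, 1.475]
contact_force: [-0.1, 1.1, 0.6]
opening: 0.508
grasp_force: 36.5
```

>>> carry_out:
  targets:
    - {"dp": [0, 0, 0.7], "yaw": 0}
    - {"dp": [0, 0, 1.4], "yaw": 0}
    - {"dp": [0, 0, 1.4], "yaw": 0}

```text
clock: 22.82
eef_pos: [465.0, -89.2, 5.0]
tcp_rot: [-3.142, -0.0, 1.475]
contact_force: [0.9, 0.5, 0.1]
opening: 0.51
grasp_force: 36.5
```

>>> carry_out:
  targets:
    - {"dp": [0, 0, 0.7], "yaw": 0}
    - {"dp": [0, 0, 1.2], "yaw": 0}
    - {"dp": [0, 0, 1.2], "yaw": 0}

```text
clock: 23.2
eef_pos: [465.1, -89.2, 3.9]
tcp_rot: [3.142, 0.0, 1.475]
contact_force: [0.0, 0.8, 1.7]
opening: 0.51
grasp_force: 37.0
```

>>> carry_out:
  targets:
    - {"dp": [0, 0, 0.7], "yaw": 0}
    - {"dp": [0, 0, 1.2], "yaw": 0}
    - {"dp": [0, 0, 1.2], "yaw": 0}

```text
clock: 23.58
eef_pos: [465.2, -89.2, 3.4]
tcp_rot: [3.141, 0.0, 1.475]
contact_force: [-4.2, 0.5, 15.0]
opening: 0.509
grasp_force: 40.7
```

Seated on the table. Releasing in small steps.

>>> carry_out:
  targets:
    - {"dp": [0, 0, -0.6], "yaw": 0}
    - {"dp": [0, 0, -0.6], "yaw": 0}
  fingers: 0.04
  grip_force: 20

```text
clock: 23.82
eef_pos: [465.1, -89.2, 3.5]
tcp_rot: [3.141, 0.0, 1.475]
contact_force: [-2.4, 0.9, 7.2]
opening: 0.518
grasp_force: 29.3
```

>>> carry_out:
  targets:
    - {"dp": [0, 0, 0], "yaw": 0}
    - {"dp": [0, 0, 0], "yaw": 0}
  fingers: 0.12

```text
clock: 24.08
eef_pos: [465.0, -89.2, 3.2]
tcp_rot: [-3.142, -0.0, 1.475]
contact_force: [-0.1, 0.4, 1.2]
opening: 0.556
grasp_force: 1.5
```

>>> carry_out:
  targets:
    - {"dp": [0, 0, 0], "yaw": 0}
    - {"dp": [0, 0, 0], "yaw": 0}
    - {"dp": [0, 0, -20], "yaw": 0}
    - {"dp": [0, 0, -60], "yaw": 0}
    - {"dp": [0, 0, -110], "yaw": 0}
    - {"dp": [30, 0, -150], "yaw": 0}
    - {"dp": [40, 0, -170], "yaw": 0}
    - {"dp": [40, 0, -170], "yaw": 0}
  fingers: 0.44

```text
clock: 25.08
eef_pos: [470.0, -49.0, 174.6]
tcp_rot: [3.138, 0.0, 1.476]
contact_force: [0.4, -0.3, -0.7]
opening: 0.722
grasp_force: 0.0
```

```bash
cat > loc.py <<'E'
from rig import r
from h import *
def mask(im): 
    h=cv2.cvtColor(im,cv2.COLOR_BGR2HSV);return ((h[:,:,1]>80)&(h[:,:,2]>110)).astype(np.uint8)
E
python3 - <<'E'
from loc import *
s=r.sense();print(s['clock'],s['eef_pos'],s['tcp_rot'],s['opening'])
T=r.get_calibration('top');t=r.grab_frame('top')[:,:,::-1].copy();W=r.get_calibration('wrist');b=r.grab_frame('wrist')[:,:,::-1].copy()
np.savez('f5.npz',t=t,b=b);np.save('c5.npy',dict(w=W,t=T),allow_pickle=True)
m=mask(t)[165:225,235:330]
for i,row in enumerate(m):print(165+i,''.join('.#'[v] for v in row))
m=mask(b)[::6,::4]
for i,row in enumerate(m):print('%3d'%(6*i),''.join('.#'[v] for v in row))
E
```

```text
25.075 [470.00837758 -49.00187876 174.55063553] [3.13825789e+00 7.74643930e-05 1.47579724e+00] 0.7222477782324436
165 .....................................................................##############.........###
166 .....................................................................##############..........##
167 .....................................................................##############.........###
168 .....................................................................###############........###
169 .....................................................................###.....######..........##
170 .....................................................................######..######.........###
171 ................................................................................####.........##
172 ................................................................................###..........##
173 .............................................................................................##
174 ................................................................................#.
[... 12825 characters left out ...]
#####..............................
354 ............................#########.......................................................######..............................
360 ...........................###########......................................................######...#..........................
366 ..........................###########.......................................................############........................
372 .........................##########...........................................................###########.......................
378 ........................#########...............................................................#########.......................
```

```bash
python3 - <<'E'
from loc import *
np.set_printoptions(precision=1,suppress=True)
C=np.load('c5.npy',allow_pickle=True).item();f=np.load('f5.npz')
m=mask(f['b']);
for row in range(180,190):
    q=np.flatnonzero(m[row,200:320]);print(row,(q.min()+200,q.max()+200,len(q)) if len(q) else None)
m0=m.copy()
for u in(238,260,278):
    col=np.flatnonzero(m[150:300,u]);print(u,col.min()+150)
a=[w(C['w'],(236,184),0),w(C['w'],(280,184),0)];print(a)
b=[w(C['t'],(304.3,194.3),26),w(C['t'],(302,209),26)];print(b)
print(w(C['t'],(253,198),0), (sum(b)/2))
A=sum(a)/2;B=sum(b)/2;d=(A-B)[:2];print(A,B,np.linalg.norm(d),np.degrees(np.arctan2(d[1],d[0])))
# side edges from wrist: fit floor/parapet left & right lines at z=26
L=[];R=[]
for row in range(200,296,4):
    q=np.flatnonzero(m[row,200:320])+200;L.append(w(C['w'],(q.min(),row),26)[:2]);R.append(w(C['w'],(q.max()+1,row),26)[:2])
for E in(L,R):
    E=np.array(E);k=np.polyfit(E[:,1],E[:,0],1);print('x at y=-130,-190',np.polyval(k,[-130,-190]),'yrange',E[[0,-1],1],'yaw',90-np.degrees(np.arctan(k[0])))
E
```

```text
180 None
181 None
182 None
183 (np.int64(238), np.int64(251), 10)
184 (np.int64(237), np.int64(273), 37)
185 (np.int64(237), np.int64(275), 39)
186 (np.int64(236), np.int64(276), 41)
187 (np.int64(236), np.int64(276), 41)
188 (np.int64(236), np.int64(276), 41)
189 (np.int64(236), np.int64(277), 42)
238 183
260 184
278 194
[array([442.1, -69. ,   0. ]), array([497.5, -74.3,   0. ])]
[array([ 470.8, -245.6,   26. ]), array([ 420.6, -237.1,   26. ])]
[460.2 -71.6   0. ] [ 445.7 -241.3   26. ]
[469.8 -71.6   0. ] [ 445.7 -241.3   26. ] 171.39599810719744 81.91337566220756
x at y=-130,-190 [434.6 426. ] yrange [ -81.6 -208.2] yaw 81.85718078412211
x at y=-130,-190 [485.5 476.8] yrange [ -86.4 -213. ] yaw 81.83987433933531
```

Deck located: centre (457,-156), yaw 82°, and the wrist and top views agree. Now taking it by the middle.

>>> carry_out:
  targets:
    - {"dp": [-40, -1, 0], "yaw": 1}
    - {"dp": [-85, -2, 10], "yaw": 2.7}
    - {"dp": [-107, -3, 30], "yaw": 2.7}
    - {"dp": [-108, -3, 60], "yaw": 2.7}
    - {"dp": [-108, -3, 95], "yaw": 2.7}
    - {"dp": [-108, -3, 125], "yaw": 2.7}
    - {"dp": [-108, -3, 145], "yaw": 2.7}
    - {"dp": [-108, -3, 158], "yaw": 2.7}
    - {"dp": [-108, -3, 165], "yaw": 2.7}
    - {"dp": [-108, -3, 168], "yaw": 2.7}
    - {"dp": [-108, -3, 168], "yaw": 2.7}
  fingers: 0.44

```text
clock: 26.55
eef_pos: [455.8, -156.7, 5.5]
tcp_rot: [3.141, 0.0, 1.427]
contact_force: [0.6, -0.5, -0.3]
opening: 0.721
grasp_force: 0.0
```

>>> carry_out:
  targets:
    - {"dp": [0, 0, 0], "yaw": 0}
    - {"dp": [0, 0, 0], "yaw": 0}
  fingers: 0.14
  grip_force: 20

```text
clock: 26.8
eef_pos: [455.9, -156.7, 5.7]
tcp_rot: [3.141, 0.0, 1.428]
contact_force: [0.3, 0.5, 0.6]
opening: 0.569
grasp_force: 0.0
```

>>> carry_out:
  targets:
    - {"dp": [0, 0, 0], "yaw": 0}
    - {"dp": [0, 0, 0], "yaw": 0}
  fingers: 0.0

```text
clock: 27.05
eef_pos: [455.6, -156.6, 5.4]
tcp_rot: [3.141, 0.0, 1.427]
contact_force: [0.2, -0.3, 0.4]
opening: 0.5
grasp_force: 0.0
```

```bash
python3 - <<'E'
from loc import *
s=r.sense();print(s['clock'],s['eef_pos'],s['opening'],s['grasp_force'],s['contact_force'])
W=r.get_calibration('wrist');b=r.grab_frame('wrist')[:,:,::-1].copy();t=r.grab_frame('top')[:,:,::-1].copy();a=r.grab_frame('scene')[:,:,::-1].copy()
np.savez('f6.npz',b=b,t=t,a=a);np.save('c6.npy',dict(w=W),allow_pickle=True)
y=np.radians(81.9);R=np.array([[np.cos(y),-np.sin(y),0],[np.sin(y),np.cos(y),0],[0,0,1]])
for v in((85,24,0),(85,-24,0),(85,24,38),(85,-24,38),(30,24,26),(30,-24,26),(0,24,26),(0,-24,26)):print(v,p(W,np.array([457,-156,0])+R@np.array(v)).round())
h=cv2.cvtColor(b,cv2.COLOR_BGR2HSV)
for i in range(150,384,6):print('%3d'%i,''.join('#' if h[i,u,1]>80 and h[i,u,2]>110 else ('k' if h[i,u,2]<50 else('+' if h[i,u,2]>140 and h[i,u,1]<60 else '.')) for u in range(120,400,3)))
E
```

```text
27.05 [ 455.6424598  -156.59767105    5.36213807] 0.5001776906038222 0.0 [ 0.17821625 -0.33043869  0.43211973]
(85, 24, 0) [216.  82.]
(85, -24, 0) [298.  82.]
(85, 24, 38) [205.  76.]
(85, -24, 38) [309.  76.]
(30, 24, 26) [214. 185.]
(30, -24, 26) [300. 184.]
(0, 24, 26) [216. 234.]
(0, -24, 26) [298. 234.]
150 .........................+.+.+###############################.................................
156 ............................++###############################.................................
162 ............................+.###############################.................................
168 ...............................##############################.................................
174 ..............................+##############################.................................
180 ...............................##############################.................................
186 ...............................##############################.................................
192 ...............................##############################...............................
[... 2371 characters left out ...]
.kkkkkk
342 .....kk..............................................................................kkk.kkkkk
348 ...kk......................k...................................k.......................kkk.kkk
354 .kkk..............kkkk.k..................................kk........k.kkk..k...###......kkk.kk
360 kk####.......kk.........................................kkkk.....................##.......kkk.
366 ########................................................kkkk...............................kkk
372 #######k.................................................kk..................................k
378 ####.............................k....................kkkkk............................k......
```

The deck sits between the pads at (213–300, 240), and the fingers just haven't reached it at this opening. Closing a little further.

>>> carry_out:
  targets:
    - {"dp": [0, 0, 0], "yaw": 0}
    - {"dp": [0, 0, 0], "yaw": 0}
  fingers: -0.12
  grip_force: 25

```text
clock: 27.45
eef_pos: [455.5, -156.6, 5.2]
tcp_rot: [-3.142, 0.0, 1.427]
contact_force: [0.3, -0.6, 0.4]
opening: 0.444
grasp_force: 0.0
```

```bash
python3 - <<'E'
from loc import *
W=np.load('c6.npy',allow_pickle=True).item()['w']
o=np.array([455.6,-156.6,5.4]);y=1.427;R=np.array([[np.cos(y),-np.sin(y),0],[np.sin(y),np.cos(y),0],[0,0,1]])
for fx in(11,0):
  for dz in(-8,0,5,11,20,30,40):
    print(fx,dz,[p(W,o+R@np.array([fx,l,dz])).round().tolist() for l in(-24,0,24)])
b=np.load('f6.npz')['b']
print('rows profile col 309,207'); print(cv2.cvtColor(b,cv2.COLOR_BGR2GRAY)[190:290:4,[201,205,209,213,303,307,311]])
s=r.sense();print(s['qpos'])
E
```

```text
11 -8 [[291.0, 202.0], [255.0, 202.0], [219.0, 202.0]]
11 0 [[292.0, 206.0], [255.0, 206.0], [218.0, 206.0]]
11 5 [[293.0, 208.0], [255.0, 208.0], [217.0, 208.0]]
11 11 [[295.0, 212.0], [255.0, 212.0], [215.0, 212.0]]
11 20 [[297.0, 217.0], [255.0, 217.0], [213.0, 217.0]]
11 30 [[299.0, 224.0], [255.0, 224.0], [211.0, 224.0]]
11 40 [[302.0, 232.0], [255.0, 232.0], [207.0, 232.0]]
0 -8 [[290.0, 217.0], [255.0, 217.0], [220.0, 217.0]]
0 0 [[292.0, 221.0], [255.0, 221.0], [218.0, 221.0]]
0 5 [[293.0, 225.0], [255.0, 225.0], [217.0, 225.0]]
0 11 [[294.0, 228.0], [255.0, 228.0], [216.0, 228.0]]
0 20 [[296.0, 235.0], [255.0, 235.0], [214.0, 235.0]]
0 30 [[298.0, 243.0], [255.0, 243.0], [211.0, 243.0]]
0 40 [[301.0, 252.0], [255.0, 252.0], [208.0, 252.0]]
rows profile col 309,207
[[113 114 115 216 131 128 126]
 [118 114 116 213 135 124 123]
 [114 111 119 212 130 123 120]
 [115 115 118 203 122 118 121]
 [113 114 116 186 124 116 115]
 [116 116 116 183 118 115 117]
 [117 113 112 174 120 117 115]
 [112 114 112 164 113 109 114]
 [113 113 112 151 116 118 119]
 [112 139 137 142 139 141 121]
 [144 222 224  96 219 220 183]
 [209 223 220  72 170 222 221]
 [223 223 155  71 104 222 220]
 [219 222  89  71  82 213 223]
 [222 205  72  67  79 155 221]
 [221 135  73  68  78  95 218]
 [221  81  64  62  74  81 199]
 [196  69  61  62  75  72 133]
 [165  63  60  60  71  71  99]
 [178  69  55  61  72  67 110]
 [ 82  65  57  59  67  65  79]
 [ 60  67  57  57  65  66  74]
 [ 59  70  51  60  64  64  66]
 [ 58  68  52  68  55  58  57]
 [ 55  72  57  83  53  58  58]]
[-3.34149094e-01  4.31385802e-01  2.07970944e+00 -2.55839417e-05
  6.30572492e-01 -1.90790862e-01]
```

The pictures show the real fingertips about 33 mm above the nominal TCP: the pad ends sit at row 228, where nominal would be about 203. That explains every miss, since I only caught or just cleared the post tops. I'll reopen and go lower, watching the force.

>>> carry_out:
  targets:
    - {"dp": [0, 1, 0], "yaw": 0}
    - {"dp": [0, 1, 0], "yaw": 0}
    - {"dp": [0, 1, 6], "yaw": 0}
    - {"dp": [0, 1, 12], "yaw": 0}
    - {"dp": [0, 1, 17], "yaw": 0}
    - {"dp": [0, 1, 20], "yaw": 0}
  fingers: 0.44

```text
clock: 28.2
eef_pos: [456.2, -156.6, -15.3]
tcp_rot: [-3.141, -0.0, 1.427]
contact_force: [0.4, 0.3, 0.7]
opening: 0.72
grasp_force: 0.0
```

>>> carry_out:
  targets:
    - {"dp": [0, 0, 3], "yaw": 0}
    - {"dp": [0, 0, 6], "yaw": 0}
    - {"dp": [0, 0, 8], "yaw": 0}
    - {"dp": [0, 0, 9], "yaw": 0}
    - {"dp": [0, 0, 9], "yaw": 0}

```text
clock: 28.82
eef_pos: [456.5, -156.7, -23.8]
tcp_rot: [-3.142, -0.0, 1.427]
contact_force: [0.7, -0.6, 0.6]
opening: 0.719
grasp_force: 0.0
```

TCP is at z = −24 without touching the table, which confirms the offset. Closing.

>>> carry_out:
  targets:
    - {"dp": [0, 0, 0], "yaw": 0}
    - {"dp": [0, 0, 0], "yaw": 0}
    - {"dp": [0, 0, 0], "yaw": 0}
  fingers: 0.1
  grip_force: 20

```text
clock: 29.2
eef_pos: [456.6, -156.7, -23.6]
tcp_rot: [3.141, 0.0, 1.428]
contact_force: [-1.1, 0.0, 3.8]
opening: 0.553
grasp_force: 21.3
```

>>> carry_out:
  targets:
    - {"dp": [0, 0, 0], "yaw": 0}
    - {"dp": [0, 0, 0], "yaw": 0}
    - {"dp": [0, 0, 0], "yaw": 0}
  fingers: -1

```text
clock: 29.58
eef_pos: [456.6, -156.7, -23.6]
tcp_rot: [3.141, 0.0, 1.427]
contact_force: [-0.9, 0.1, 5.3]
opening: 0.555
grasp_force: 21.5
```

```bash
cat > fit.py <<'E'
from rig import r
from h import *
from scipy.optimize import minimize
def box(x0,x1,y0,y1,z):
    c=[(x0,y0),(x1,y0),(x1,y1),(x0,y1)];o=[]
    for i in range(4):
        a,b=np.array(c[i]),np.array(c[(i+1)%4]);o+=[(*(a+(b-a)*k),z) for k in np.linspace(0,1,max(4,int(np.hypot(*(b-a))/6)))]
    return o
pts=box(-105,105,-60,60,12)   # model x = towards short pier (far, +x)
for sx,h in((68,112),(-68,140)):
    for y0 in(29,-37): pts+=box(sx-12,sx+12,y0,y0+8,h)
pts=np.array(pts)
ims={n:cv2.imread(n+'raw.png') for n in('top','scene')};C={n:r.get_calibration(n) for n in ims}
DT={}
for n,i in ims.items():
    big=cv2.resize(i,None,fx=3,fy=3,interpolation=cv2.INTER_CUBIC);DT[n]=cv2.distanceTransform(255-cv2.Canny(cv2.GaussianBlur(big,(0,0),2),25,60),cv2.DIST_L2,5)
def cost(v,names):
    c,s=np.cos(v[2]),np.sin(v[2]);X=pts@np.array([[c,s,0],[-s,c,0],[0,0,1]])+[v[0],v[1],0];t=0
    for n in names:
        k=C[n];q=cv2.projectPoints(X,k['rvec'],k['tvec'],np.array([[k['fx'],0,k['cx']],[0,k['fy'],k['cy']],[0,0,1]]),None)[0][:,0]*3+1
        d=cv2.remap(DT[n],q[:,0].astype(np.float32)[None],q[:,1].astype(np.float32)[None],cv2.INTER_LINEAR)[0];t+=np.minimum(d,8).mean()
    return t
for names in(['top'],['scene'],['top','scene']):
    best=min((minimize(cost,[507+a,345+b,np.radians(10.4+g)],args=(names,),method='Nelder-Mead',options=dict(initial_simplex=[[507+a,345+b,np.radians(10.4+g)],[511+a,345+b,np.radians(10.4+g)],[507+a,349+b,np.radians(10.4+g)],[507+a,345+b,np.radians(13+g)]])) for a in(-4,0,4) for b in(-4,0,4) for g in(-1,1)),key=lambda o:o.fun)
    print(names,best.x[:2].round(1),np.degrees(best.x[2]).round(2),best.fun.round(2))
E
python3 fit.py
```

```text
['top'] [508.8 347.9] 10.86 0.93
['scene'] [514.8 345.2] 10.98 1.73
['top', 'scene'] [508.9 347.5] 10.84 2.78
```

>>> carry_out:
  targets:
    - {"dp": [0, 0, -3], "yaw": 0}
    - {"dp": [0, 0, -8], "yaw": 0}
    - {"dp": [0, 0, -20], "yaw": 0}
    - {"dp": [0, 0, -40], "yaw": 0}
    - {"dp": [0, 0, -65], "yaw": 0}
    - {"dp": [0, 0, -95], "yaw": 0}
    - {"dp": [0, 0, -125], "yaw": 0}
    - {"dp": [0, 0, -150], "yaw": 0}
    - {"dp": [0, 0, -170], "yaw": 0}
    - {"dp": [0, 0, -175], "yaw": 0}
  grip_force: 35

```text
clock: 30.82
eef_pos: [457.3, -157.0, 153.0]
tcp_rot: [3.139, 0.001, 1.427]
contact_force: [0.6, -0.1, -1.4]
opening: 0.557
grasp_force: 37.1
```

>>> carry_out:
  targets:
    - {"dp": [20, -1, 0], "yaw": -5}
    - {"dp": [60, -2, 0], "yaw": -14}
    - {"dp": [105, -4, 0], "yaw": -24}
    - {"dp": [150, -6, 0], "yaw": -34}
    - {"dp": [195, -8, 0], "yaw": -44}
    - {"dp": [240, -10, 0], "yaw": -54}
    - {"dp": [285, -12, 0], "yaw": -64}
    - {"dp": [330, -14, 0], "yaw": -74}
    - {"dp": [375, -16, 0], "yaw": -84}
    - {"dp": [420, -18, 0], "yaw": -93}
    - {"dp": [460, -20, 0], "yaw": -101}
    - {"dp": [490, -21, 0], "yaw": -107}

```text
clock: 32.33
eef_pos: [505.2, 332.7, 150.4]
tcp_rot: [-3.141, -0.001, -2.983]
contact_force: [0.2, -0.1, 0.0]
opening: 0.552
grasp_force: 37.1
```

```bash
python3 - <<'E'
from loc import *
s=r.sense();print(s['clock'],s['eef_pos'],np.degrees(s['tcp_rot']),s['opening'],tool(s,[508.8,347.9,130],np.radians(190.86)))
b=r.grab_frame('wrist')[:,:,::-1].copy();W=r.get_calibration('wrist');np.savez('f7.npz',b=b);np.save('c7.npy',W,allow_pickle=True)
h=cv2.cvtColor(b,cv2.COLOR_BGR2HSV)
for i in range(0,384,7):print('%3d'%i,''.join('#' if h[i,u,1]>80 and h[i,u,2]>110 else ('k' if h[i,u,2]<70 else('+' if h[i,u,2]>135 and h[i,u,1]<60 else '.')) for u in range(60,450,4)))
E
```

```text
32.325 [505.2028128  332.72839026 150.44391963] [-1.79979402e+02 -5.76031109e-02 -1.70939168e+02] 0.5515011134082433 (array([-6. , 14.4, 20.4]), np.float64(-361.8))
  0 kk................................................................................................
  7 kkkk..............................................................................................
 14 kkk...............................................................................................
 21 ..kkk.............................................................................................
 28 .k................................................................................................
 35 k.k.kk...............k............................................................................
 42 kk.k.....k........................................................................................
 49 ...k.k.k..k.k.....................................................................................
 56 k.................................................................................................
 63 ....
[... 4029 characters left out ...]
kkkkk....kkkkkkkkkkkkkkkkkkk.kkkkkkkkkkkkkkkkkkkkkkkkkkkkkk....kkkkkkkkkk.kkkkkkkk
343 kkkkkkkkkkkkkkkkkkk......kkkkkkkkkkkkkkkkkkkkkkkkkkkkkkkkkkkkkkkkkkkkkkkkkk.....kkkkkkkkkkkkkkkkkk
350 kkkkkkkkkkkkkkkkk........kkkkkkkkkkkkkkkkkkkkkkkkkkkkkkkkkkkkkkkkkkkkkkkkkk......kkkkkkkkkkkkkkkkk
357 kkkkkkkkkkkkkk.k........kkkkkkkkkkkkkkkkkkkkkkkkkkkkkkkkkkkkkkkkkkkkkkkkkkk........kkkkkkkkkkkkkkk
364 kkkkkkkkkkkkkkk.......kkkkkkkkkkkkkkkkkkkkkkkkkkkkkkkkkkkkkkkkkkkkkkkkkkkkkkk.......kkkkkkkkkkkkkk
371 kkkkkkkkkkkkk.......kkkkkkkkkkkkkkkkkkkkkkkkkkkkkkkkkkkkkkkkkkkkkkkkkkkkkkkkkkk.......kkkkkkkkkkkk
378 kkkkkkkkkkkk......kkkkkkkkkkkkkkkkkkkkkkkkkkkkkkkkkkkkkkkkkkkkkkkkkkkkkkkkkkkkkkk......kkkkkkkkkkk
```

>>> carry_out:
  targets:
    - {"dp": [-3, 8, 0], "yaw": -1.5}
    - {"dp": [-5.5, 15, 0], "yaw": -2.1}
    - {"dp": [-5.5, 15, 10], "yaw": -2.1}
    - {"dp": [-5.5, 15, 18], "yaw": -2.1}
    - {"dp": [-5.5, 15, 18], "yaw": -2.1}
    - {"dp": [-5.5, 15, 18], "yaw": -2.1}

```text
clock: 33.12
eef_pos: [508.9, 346.7, 133.2]
tcp_rot: [-3.142, -0.0, -2.952]
contact_force: [0.8, 0.1, -1.7]
opening: 0.557
grasp_force: 37.1
```

```bash
python3 - <<'E'
from loc import *
s=r.sense();print(s['clock'],s['eef_pos'],np.degrees(s['tcp_rot']),s['opening'],tool(s,[508.8,347.9,130],np.radians(190.86-360)))
W=r.get_calibration('wrist');b=r.grab_frame('wrist')[:,:,::-1].copy();np.savez('f8.npz',b=b);np.save('c8.npy',W,allow_pickle=True)
th=np.radians(10.86);M=lambda x,y,z:np.array([508.8+x*np.cos(th)-y*np.sin(th),347.9+x*np.sin(th)+y*np.cos(th),z])
for y in(29,37,-29,-37):print('tall cheek top y',y,[p(W,M(x,y,140)).round(0).tolist() for x in(-80,-56)])
g=cv2.cvtColor(b,cv2.COLOR_BGR2HSV)
for i in range(60,270,5):print('%3d'%i,''.join('#' if g[i,u,1]>80 and g[i,u,2]>110 else ('k' if g[i,u,2]<70 else('+' if g[i,u,2]>125 and g[i,u,1]<60 else '.')) for u in range(150,370,2)))
E
```

```text
33.125 [508.93029849 346.68768284 133.21408813] [-1.79998022e+02 -7.06998964e-03 -1.69140105e+02] 0.5568515132136808 (array([-0.1,  1.2,  3.2]), np.float64(-0.0))
tall cheek top y 29 [[311.0, 89.0], [309.0, 133.0]]
tall cheek top y 37 [[326.0, 89.0], [323.0, 133.0]]
tall cheek top y -29 [[206.0, 89.0], [208.0, 133.0]]
tall cheek top y -37 [[191.0, 89.0], [194.0, 133.0]]
 60 ..............................................+++++++++++++++++++.++..........................................
 65 ....................##############.............################.#.##...#..#############+......................
 70 .........k..........#########################################..##......################.......................
 75 ....................#####################################################.#############+......................
 80 ....................#####################################################.#############+......................
 85 ....................####################################################.##############+++....................
 90 ....................#############
[... 3402 characters left out ...]
..........
240 ..................kkk...++..###################################################..++++.........................
245 ................kkkk........###################################################...++++........................
250 ...............kkkk.+.++....###################################################....++....kkk..................
255 .............kkkkk.++++......##################################################.....++....kkkk................
260 ............kkkkk.+++++......##################################################......+++++.kkkkk..............
265 ........kkkkkkkkkkk.+++......#################################################.......++.kkkkkkkkkkkk..........
```

```bash
python3 - <<'E'
from loc import *
b=np.load('f8.npz')['b']
for i in(95,110,122,130):
    q=b[i-1:i+2].mean(0).astype(int)
    print(i,'L',[(u,*q[u]) for u in range(168,212,2)]);print(i,'R',[(u,*q[u]) for u in range(300,346,2)])
E
```

```text
95 L [(168, np.int64(107), np.int64(110), np.int64(114)), (170, np.int64(105), np.int64(107), np.int64(112)), (172, np.int64(100), np.int64(102), np.int64(107)), (174, np.int64(92), np.int64(95), np.int64(99)), (176, np.int64(86), np.int64(88), np.int64(95)), (178, np.int64(80), np.int64(82), np.int64(89)), (180, np.int64(77), np.int64(82), np.int64(90)), (182, np.int64(75), np.int64(78), np.int64(88)), (184, np.int64(77), np.int64(81), np.int64(92)), (186, np.int64(76), np.int64(80), np.int64(93)), (188, np.int64(75), np.int64(80), np.int64(93)), (190, np.int64(77), np.int64(92), np.int64(114)), (192, np.int64(83), np.int64(136), np.int64(204)), (194, np.int64(85), np.int64(145), np.int64(221)), (196, np.int64(84), np.int64(145), np.int64(221)), (198, np.int64(85), np.int64(146), np.int64(221)), (200, np.int64(86), np.int64(147), np.int64(222)), (202, np.int64(85), np.int64(146), np.int64(222)), (204, np.int64(87), np.int64(149), np.int64(223)), (206, np.int64(86), np.int64(147), np.int64(223)), (208, np.int64(89), np.int64(150), np.int64(225)), (210, np.int64(88), np.int64(149), np
[... 7547 characters left out ...]
64(173), np.int64(202)), (320, np.int64(128), np.int64(132), np.int64(139)), (322, np.int64(130), np.int64(134), np.int64(140)), (324, np.int64(126), np.int64(131), np.int64(136)), (326, np.int64(114), np.int64(116), np.int64(124)), (328, np.int64(113), np.int64(115), np.int64(124)), (330, np.int64(111), np.int64(114), np.int64(122)), (332, np.int64(111), np.int64(116), np.int64(122)), (334, np.int64(110), np.int64(113), np.int64(120)), (336, np.int64(111), np.int64(113), np.int64(120)), (338, np.int64(113), np.int64(114), np.int64(121)), (340, np.int64(110), np.int64(112), np.int64(119)), (342, np.int64(109), np.int64(111), np.int64(118)), (344, np.int64(110), np.int64(113), np.int64(118))]
```

The tall pier's cheeks appear at cols 187–198 and 316–327, about 0.8 mm to +y and 1–2 mm towards the robot of the fit. I'll correct for that and for the pivot shift when the deck tilts, then lower between the cheeks.

>>> carry_out:
  targets:
    - {"dp": [-1, 1, 0], "yaw": 0}
    - {"dp": [-2, 2, 0], "yaw": 0}
    - {"dp": [-2, 2, 10], "yaw": 0}
    - {"dp": [-2, 2, 20], "yaw": 0}
    - {"dp": [-2, 2, 30], "yaw": 0}
    - {"dp": [-2, 2, 38], "yaw": 0}
    - {"dp": [-2, 2, 43], "yaw": 0}
    - {"dp": [-2, 2, 43], "yaw": 0}

```text
clock: 34.17
eef_pos: [510.3, 349.1, 89.8]
tcp_rot: [-3.141, -0.001, -2.952]
contact_force: [0.3, -0.6, -0.6]
opening: 0.553
grasp_force: 37.1
```

>>> carry_out:
  targets:
    - {"dp": [0, 0, 1.5], "yaw": 0}
    - {"dp": [0, 0, 3], "yaw": 0}
    - {"dp": [0, 0, 4.5], "yaw": 0}
    - {"dp": [0, 0, 6], "yaw": 0}
    - {"dp": [0, 0, 6], "yaw": 0}
  grip_force: 20

```text
clock: 34.8
eef_pos: [511.1, 349.5, 84.7]
tcp_rot: [3.141, 0.001, -2.952]
contact_force: [1.8, -0.6, 4.0]
opening: 0.55
grasp_force: 37.8
```

>>> carry_out:
  targets:
    - {"dp": [0, 0, 1], "yaw": 0}
    - {"dp": [0, 0, 2], "yaw": 0}
    - {"dp": [0, 0, 3], "yaw": 0}
    - {"dp": [0, 0, 4], "yaw": 0}
    - {"dp": [0, 0, 5], "yaw": 0}
  fingers: -1
  grip_force: 20

```text
clock: 35.42
eef_pos: [511.7, 349.9, 79.9]
tcp_rot: [3.141, 0.003, -2.952]
contact_force: [4.3, 0.3, 6.0]
opening: 0.554
grasp_force: 38.1
```

>>> carry_out:
  targets:
    - {"dp": [0, 0, 1], "yaw": 0}
    - {"dp": [0, 0, 2], "yaw": 0}
    - {"dp": [0, 0, 3], "yaw": 0}
    - {"dp": [0, 0, 4], "yaw": 0}
    - {"dp": [0, 0, 5], "yaw": 0}
    - {"dp": [0, 0, 5], "yaw": 0}

```text
clock: 36.17
eef_pos: [511.9, 350.0, 74.9]
tcp_rot: [3.141, 0.003, -2.952]
contact_force: [4.8, 0.6, 5.2]
opening: 0.555
grasp_force: 38.4
```

```bash
python3 - <<'E'
from loc import *
s=r.sense();print(s['clock'],s['eef_pos'],s['contact_force'],s['wrist_torque'])
W=r.get_calibration('wrist');b=r.grab_frame('wrist')[:,:,::-1].copy();np.savez('f9.npz',b=b)
a=np.radians(11.63);th=np.radians(190.86)
u=np.array([np.cos(th)*np.cos(a),np.sin(th)*np.cos(a),np.sin(a)]);v=np.array([-np.sin(th),np.cos(th),0]);n=np.cross(u,v)
o=np.array([507.2,348.5,96])
for l in('tilted',(85,24,0),(85,-24,0),(85,24,38),(85,-24,38)):
    print(l if l=='tilted' else (l,p(W,o+l[0]*u+l[1]*v+l[2]*n).round()))
g=cv2.cvtColor(b,cv2.COLOR_BGR2HSV)
for i in range(40,180,4):print('%3d'%i,''.join('#' if g[i,x,1]>80 and g[i,x,2]>110 else ('k' if g[i,x,2]<70 else('+' if g[i,x,2]>125 and g[i,x,1]<60 else '.')) for x in range(160,360,2)))
E
```

```text
36.175 [511.86085664 349.98693696  74.92584921] [4.75257287 0.55803972 5.16358168] [ 0.12690978 -0.44870183  0.05263548]
tilted
((85, 24, 0), array([200.,  65.]))
((85, -24, 0), array([310.,  65.]))
((85, 24, 38), array([178.,  74.]))
((85, -24, 38), array([330.,  74.]))
 40 .kk.k...................................................++++++++++++++...+.+........................
 44 ......................................................+..++........++..+............................
 48 ....................................................................................................
 52 ........#####################################################.#...##.###################............
 56 ........####################################################..#....################....#+...........
 60 +.......########################################################..#.################...#+.++++++...+
 64 .+.++....#################################################..#.......################.###..++++++++++
 68 ++.+.........#######################################################################.....
[... 2146 characters left out ...]
#####################################################.#.++.....+.++.+.
156 .........#.#######################################################################.##....+++++++++++
160 ..........########################################################################.#.+++++++++++++++
164 ...........#########################################################################++++++++++++++++
168 ............######################################################################.#++++++++++++++..
172 ............########################################################################+++++++++++++..+
176 ............########################################################################+.+.++++++++....
```

The deck is centred between the cheeks, with gaps of about 7 and 10 px, and it is tilting as planned. Lowering until the short end seats.

>>> carry_out:
  targets:
    - {"dp": [0, 0, 0.7], "yaw": 0}
    - {"dp": [0, 0, 1.4], "yaw": 0}
    - {"dp": [0, 0, 2], "yaw": 0}
    - {"dp": [0, 0, 2], "yaw": 0}

```text
clock: 36.72
eef_pos: [511.4, 349.8, 72.7]
tcp_rot: [3.141, 0.002, -2.952]
contact_force: [5.2, 1.0, 4.7]
opening: 0.554
grasp_force: 38.6
```

>>> carry_out:
  targets:
    - {"dp": [0, 0, 0.5], "yaw": 0}
    - {"dp": [0, 0, 1], "yaw": 0}
    - {"dp": [0, 0, 1], "yaw": 0}

```text
clock: 37.1
eef_pos: [511.3, 349.8, 71.7]
tcp_rot: [3.141, 0.002, -2.952]
contact_force: [4.1, 0.6, 5.4]
opening: 0.554
grasp_force: 38.7
```

>>> carry_out:
  targets:
    - {"dp": [0, 0, 0.5], "yaw": 0}
    - {"dp": [0, 0, 1], "yaw": 0}
    - {"dp": [0, 0, 1], "yaw": 0}

```text
clock: 37.48
eef_pos: [511.4, 349.8, 71.2]
tcp_rot: [3.141, 0.002, -2.952]
contact_force: [3.9, 0.2, 9.0]
opening: 0.551
grasp_force: 39.3
```

>>> carry_out:
  targets:
    - {"dp": [0, 0, 0.5], "yaw": 0}
    - {"dp": [0, 0, 1], "yaw": 0}
    - {"dp": [0, 0, 1], "yaw": 0}

```text
clock: 37.85
eef_pos: [511.4, 349.9, 71.1]
tcp_rot: [3.141, 0.002, -2.952]
contact_force: [1.2, -1.7, 18.9]
opening: 0.555
grasp_force: 40.3
```

```bash
python3 - <<'E'
from loc import *
s=r.sense();print(s['clock'],s['eef_pos'],s['contact_force'],s['wrist_torque'])
S=r.get_calibration('scene');a=r.grab_frame('scene')[:,:,::-1].copy();a0=cv2.imread('sceneraw.png')
al=np.radians(11.63);th=np.radians(190.86)
u=np.array([np.cos(th)*np.cos(al),np.sin(th)*np.cos(al),np.sin(al)]);v=np.array([-np.sin(th),np.cos(th),0]);n=np.cross(u,v);o=np.array([508,348.3,96])
for l in((85,24,0),(85,24,38),(85,-24,38),(-85,24,0),(-85,24,26),(-85,-24,0),(-85,-24,26)):print(l,p(S,o+l[0]*u+l[1]*v+l[2]*n).round(1))
g=cv2.cvtColor(a,cv2.COLOR_BGR2HSV)
for i in range(140,206):print(i,''.join('#' if g[i,x,1]>80 and g[i,x,2]>110 else('+' if g[i,x,2]>140 else '.') for x in range(295,385)))
E
```

```text
37.85 [511.36984617 349.85797557  71.1151945 ] [ 1.16763468 -1.66258939 18.85806121] [-0.365323    0.30004501 -0.03988947]
(85, 24, 0) [322.1 155.3]
(85, 24, 38) [324.5 148.5]
(85, -24, 38) [333.4 144.5]
(-85, 24, 0) [350.9 183.6]
(-85, 24, 26) [353.  179.2]
(-85, -24, 0) [359.7 178.9]
(-85, -24, 26) [361.9 174.5]
140 ..........................................................................................
141 ..........................................................................................
142 ..........................................................................................
143 ..........................................................................................
144 ..........................................................................................
145 ......................................#+..................................................
146 .....................................###+.................................................
147 .....................................###+.................................................
148 ....................
[... 4785 characters left out ...]
########...........................
199 ..........................................####################............................
200 ...........................................#################..............................
201 ............................................##############................................
202 .............................................###########..................................
203 ...............................................#######....................................
204 ................................................####+.....................................
205 .................................................##.......................................
```

Both ends are seated: 19 N, and the TCP stopped at 71. The scene outline matches the planned pose, with the short-end bottom at (350,184) and the posts at (325,148) and (333,145). Releasing gently.

>>> carry_out:
  targets:
    - {"dp": [0, 0, -0.6], "yaw": 0}
    - {"dp": [0, 0, -1.2], "yaw": 0}
    - {"dp": [0, 0, -1.2], "yaw": 0}

```text
clock: 38.28
eef_pos: [511.3, 349.9, 71.2]
tcp_rot: [3.141, 0.002, -2.952]
contact_force: [4.9, 1.0, 7.5]
opening: 0.555
grasp_force: 39.0
```

>>> carry_out:
  targets:
    - {"dp": [0, 0, 0], "yaw": 0}
    - {"dp": [0, 0, 0], "yaw": 0}
  fingers: 0.2

```text
clock: 38.52
eef_pos: [509.3, 348.7, 69.7]
tcp_rot: [-3.141, -0.002, -2.952]
contact_force: [-0.9, 0.1, 1.0]
opening: 0.597
grasp_force: 0.0
```

>>> carry_out:
  targets:
    - {"dp": [0, 0, 0], "yaw": 0}
    - {"dp": [0, 0, 0], "yaw": 0}
    - {"dp": [0, 0, -10], "yaw": 0}
    - {"dp": [0, 0, -30], "yaw": 0}
    - {"dp": [0, 0, -60], "yaw": 0}
    - {"dp": [0, 0, -100], "yaw": 0}
    - {"dp": [0, 0, -140], "yaw": 0}
    - {"dp": [-40, 0, -180], "yaw": 0}
    - {"dp": [-80, 0, -200], "yaw": 0}
    - {"dp": [-80, 0, -200], "yaw": 0}
  fingers: 0.5

```text
clock: 39.78
eef_pos: [591.9, 365.1, 273.9]
tcp_rot: [3.14, 0.005, -2.953]
contact_force: [-0.0, 0.1, -1.6]
opening: 0.746
grasp_force: 0.0
```

```bash
cat > chk.py <<'E'
from loc import *
from scipy.optimize import minimize
s=r.sense();print(s['clock'],s['eef_pos'],s['contact_force'],s['opening'])
C={n:r.get_calibration(n) for n in('wrist','scene')};I={n:r.grab_frame(n)[:,:,::-1].copy() for n in C}
np.savez('f10.npz',**I)
def M(l,o=(508.8,347.9)): th=np.radians(10.86);return np.array([o[0]+l[0]*np.cos(th)-l[1]*np.sin(th),o[1]+l[0]*np.sin(th)+l[1]*np.cos(th),l[2]])
print('cheek top tall',[p(C['wrist'],M((x,y,140))).round().tolist() for y in(29,37,-29,-37) for x in(-80,-56)])
print('cheek top short',[p(C['wrist'],M((x,y,112))).round().tolist() for y in(29,37,-29,-37) for x in(56,80)])
al=np.radians(11.63);th=np.radians(190.86)
u=np.array([np.cos(th)*np.cos(al),np.sin(th)*np.cos(al),np.sin(al)]);v=np.array([-np.sin(th),np.cos(th),0]);n=np.cross(u,v);o=M((0,0,96))
for l in((85,24,38),(85,-24,38),(73,24,38),(73,-24,38),(85,0,0),(-85,24,26),(-85,-24,26)):print(l,p(C['wrist'],o+l[0]*u+l[1]*v+l[2]*n).round())
g=cv2.cvtColor(I['wrist'],cv2.COLOR_BGR2HSV)
for i in range(0,330,5):print('%3d'%i,''.join('#' if g[i,x,1]>80 and g[i,x,2]>110 else('+' if g[i,x,2]>140 else '.') for x in range(150,360,2)))
E
python3 chk.py
```

```text
39.775 [591.87388834 365.05380409 273.92177084] [-0.03085436  0.1006179  -1.59384003] 0.7463781312641303
cheek top tall [[286.0, 1.0], [285.0, 30.0], [294.0, 1.0], [293.0, 30.0], [224.0, 1.0], [225.0, 30.0], [215.0, 1.0], [217.0, 30.0]]
cheek top short [[280.0, 143.0], [279.0, 163.0], [287.0, 143.0], [286.0, 163.0], [230.0, 143.0], [231.0, 163.0], [224.0, 143.0], [224.0, 163.0]]
(85, 24, 38) [228.   3.]
(85, -24, 38) [281.   3.]
(73, 24, 38) [229.  18.]
(73, -24, 38) [281.  18.]
(85, 0, 0) [255.   7.]
(-85, 24, 26) [236. 169.]
(-85, -24, 26) [275. 169.]
  0 ..................................+.....######................#####..++++................................
  5 ..................................++....###########################..++++................................
 10 ...............................##+++....###########################..++++##+.............................
 15 ...............................##+++++..###########################.+++++###.............................
 20 ...............................###+++++.+#########################+.+++++###....................
[... 6019 characters left out ...]
........................................
300 .........................................................................................................
305 .........................................................................................................
310 .........................................................................................................
315 .........................................................................................................
320 .........................................................................................................
325 .........................................................................................................
```

```bash
python3 - <<'E'
import numpy as np
b=np.load('f10.npz')['wrist'].astype(int)
print('cols',[228,234,240,257,274,278,283])
for i in range(132,182,2):print(i,[tuple(b[i,c:c+2].mean(0).astype(int).tolist()) for c in(228,234,240,257,274,278,283)])
print('posts')
for i in range(0,34,2):print(i,[tuple(b[i,c:c+2].mean(0).astype(int).tolist()) for c in(222,232,257,279,290)])
E
```

```text
cols [228, 234, 240, 257, 274, 278, 283]
132 [(113, 150, 186), (142, 161, 184), (139, 203, 245), (110, 164, 216), (151, 220, 252), (145, 160, 172), (180, 241, 254)]
134 [(105, 140, 171), (98, 121, 150), (140, 204, 246), (127, 184, 234), (153, 222, 253), (100, 116, 133), (172, 238, 255)]
136 [(95, 111, 133), (97, 118, 145), (140, 202, 246), (113, 164, 216), (154, 223, 253), (96, 109, 127), (144, 201, 235)]
138 [(97, 106, 119), (102, 122, 147), (140, 205, 246), (107, 157, 209), (155, 225, 253), (88, 101, 119), (103, 124, 144)]
140 [(144, 153, 160), (118, 135, 154), (145, 210, 248), (115, 170, 221), (155, 225, 253), (86, 100, 117), (143, 148, 150)]
142 [(177, 186, 187), (126, 139, 157), (147, 214, 249), (110, 158, 212), (156, 225, 253), (100, 111, 126), (181, 187, 188)]
144 [(181, 188, 189), (151, 163, 180), (149, 218, 250), (118, 173, 224), (158, 225, 253), (110, 120, 133), (180, 187, 186)]
146 [(182, 191, 191), (160, 169, 188), (146, 215, 249), (118, 175, 226), (158, 225, 253), (116, 124, 137), (184, 193, 190)]
148 [(182, 190, 191), (141, 150, 168), (146, 213, 249), (105, 154, 206), (
[... 2820 characters left out ...]
177, 182, 180), (147, 207, 247), (118, 173, 224), (125, 177, 228), (174, 182, 183)]
20 [(177, 185, 180), (150, 214, 249), (118, 173, 222), (144, 205, 247), (177, 184, 184)]
22 [(180, 186, 181), (150, 212, 249), (107, 158, 210), (146, 212, 249), (175, 184, 184)]
24 [(178, 186, 183), (148, 211, 248), (112, 163, 217), (140, 204, 246), (175, 184, 185)]
26 [(136, 145, 142), (142, 201, 243), (126, 187, 236), (145, 211, 249), (144, 153, 158)]
28 [(103, 108, 110), (139, 199, 242), (119, 173, 225), (146, 211, 250), (108, 119, 132)]
30 [(88, 90, 94), (143, 202, 242), (108, 157, 210), (141, 210, 249), (108, 124, 144)]
32 [(72, 76, 83), (140, 195, 238), (105, 151, 204), (147, 211, 250), (127, 159, 190)]
```

The wrist profile puts the deck within about 2 mm of even overhang: short-end cheeks at rows 140–160 and deck end at 167, tall-end cheek edge at row 26 and posts at rows 1–16. It is lying level across both bars between the cheeks, and the arm is clear. Handing in.

```bash
python3 -c "
from rig import r
print(r.sign_off())"
```

```text
the job is handed in; nothing more can be done
None
```

The deck is on both piers, walkway up and post end on the taller one, with the overhangs even to about 2 mm; I handed it in at about 40 s. My early grips at the rack missed and knocked the deck about 10° askew in its tunnel, so I slid it back in once to regrip. I saw no contact with the slab, can, mug or tin, but took no last look at them.

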